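# Move the leakage detectors to the charging rack in order

## Task

Move the four pocket leakage detectors from the blue-grey field carrier into the white charging rack, one to each bay, keeping the row in the same order from left to right (as seen from the robot) so that it still matches the log sheet. Keep them upright and set each one down gently, fully home in its bay, and leave the glass beaker standing where it is.

Things in the scene. Friction and masses are not known exactly. Their poses are not given: they have to be found in the camera images.
- red_mid (a point): pocket leakage detector, red case; loose upright block, 150 g, 24 mm front to back (x), 44 mm wide (y), 100 mm tall, screen on its front (-x). Lower 82 mm: full-size red case, best pinched front to back 16 mm above the centre; top 18 mm: white nose 15 x 28 mm. Starts in the holster of its colour, sunk 30 mm. Point: its centre, 50 mm above its foot; z up, yaw as the holster's.
- yellow_mid (a point): pocket leakage detector, yellow case; loose upright block, 150 g, 24 mm front to back (x), 44 mm wide (y), 100 mm tall, screen on its front (-x). Lower 82 mm: full-size yellow case, best pinched front to back 16 mm above the centre; top 18 mm: white nose 15 x 28 mm. Starts in the holster of its colour, sunk 30 mm. Point: its centre, 50 mm above its foot; z up, yaw as the holster's.
- green_mid (a point): pocket leakage detector, green case; loose upright block, 150 g, 24 mm front to back (x), 44 mm wide (y), 100 mm tall, screen on its front (-x). Lower 82 mm: full-size green case, best pinched front to back 16 mm above the centre; top 18 mm: white nose 15 x 28 mm. Starts in the holster of its colour, sunk 30 mm. Point: its centre, 50 mm above its foot; z up, yaw as the holster's.
- blue_mid (a point): pocket leakage detector, blue case; loose upright block, 150 g, 24 mm front to back (x), 44 mm wide (y), 100 mm tall, screen on its front (-x). Lower 82 mm: full-size blue case, best pinched front to back 16 mm above the centre; top 18 mm: white nose 15 x 28 mm. Starts in the holster of its colour, sunk 30 mm. Point: its centre, 50 mm above its foot; z up, yaw as the holster's.
- holster_red: fixed grey holster, red strip on its front; 34 x 56 mm, 34 mm tall, one of four in random order, 64 mm apart, on the blue-grey carrier tray (96 x 268 mm; end handles 59 mm high, 132 mm from mid-row). Pocket 28 x 48 mm, floor 4 mm above the origin. Origin: centre of its underside, 12 mm above the table; y along the row to the robot's left, x away from the robot.
- holster_yellow: fixed grey holster, yellow strip on its front; 34 x 56 mm, 34 mm tall, one of four in random order, 64 mm apart, on the blue-grey carrier tray (96 x 268 mm; end handles 59 mm high, 132 mm from mid-row). Pocket 28 x 48 mm, floor 4 mm above the origin. Origin: centre of its underside, 12 mm above the table; y along the row to the robot's left, x away from the robot.
- holster_green: fixed grey holster, green strip on its front; 34 x 56 mm, 34 mm tall, one of four in random order, 64 mm apart, on the blue-grey carrier tray (96 x 268 mm; end handles 59 mm high, 132 mm from mid-row). Pocket 28 x 48 mm, floor 4 mm above the origin. Origin: centre of its underside, 12 mm above the table; y along the row to the robot's left, x away from the robot.
- holster_blue: fixed grey holster, blue strip on its front; 34 x 56 mm, 34 mm tall, one of four in random order, 64 mm apart, on the blue-grey carrier tray (96 x 268 mm; end handles 59 mm high, 132 mm from mid-row). Pocket 28 x 48 mm, floor 4 mm above the origin. Origin: centre of its underside, 12 mm above the table; y along the row to the robot's left, x away from the robot.
- rack: fixed white charging rack on a dark base, 100 x 268 mm, row of four alike empty bays. Origin: centre of underside, on the table; y along the row to the robot's left, x away from the robot. Bay centres at x 0, y +96, +32, -32, -96 mm. Bay: 32 mm (x) by 52 mm (y), floor 16 mm above the table, walls to 46 mm, then flared lips to 55 mm. A detector fully home has its centre 66 mm above the table.
- beaker_mid (a point): empty clear glass beaker, loose, 52 mm across and 72 mm tall, standing on the table between carrier and rack, together with a roll of orange tape (54 mm across, 19 mm tall) and a white plastic cone (54 mm across, 52 mm tall). Point: its centre, 36 mm up.
Mind the look-alikes: they are no part of the job. There is more than one size of the part that bears green_mid; the job needs the largest.

How it is judged:
At the end, for the whole second after the job is handed in: One detector in each bay: centre within 10 mm of the bay's in x and y and 6 mm in height, leaning under 0.2 rad, released, at rest; in the order, left to right, of their own holsters; beaker within 20 mm of where it stood (x of red_mid in the frame of rack between -0.01 and 0.01 m and z of red_mid in the frame of rack between 0.06 and 0.072 m and (y of red_mid in the frame of rack between 0.086 and 0.106 m or y of red_mid in the frame of rack between 0.022 and 0.042 m or y of red_mid in the frame of rack between -0.042 and -0.022 m or y of red_mid in the frame of rack between -0.106 and -0.086 m) and angle between each of red_mid, yellow_mid, green_mid, blue_mid's own z axis and vertical below 0.2 rad and linear speed of each of det_red, det_yellow, det_green, det_blue below 0.02 m/s and contact force between each of det_red, det_yellow, det_green, det_blue and the fingers below 0.1 N and x of yellow_mid in the frame of rack between -0.01 and 0.01 m and z of yellow_mid in the frame of rack between 0.06 and 0.072 m and (y of yellow_mid in the frame of rack between 0.086 and 0.106 m or y of yellow_mid in the frame of rack between 0.022 and 0.042 m or y of yellow_mid in the frame of rack between -0.042 and -0.022 m or y of yellow_mid in the frame of rack between -0.106 and -0.086 m) and x of green_mid in the frame of rack between -0.01 and 0.01 m and z of green_mid in the frame of rack between 0.06 and 0.072 m and (y of green_mid in the frame of rack between 0.086 and 0.106 m or y of green_mid in the frame of rack between 0.022 and 0.042 m or y of green_mid in the frame of rack between -0.042 and -0.022 m or y of green_mid in the frame of rack between -0.106 and -0.086 m) and x of blue_mid in the frame of rack between -0.01 and 0.01 m and z of blue_mid in the frame of rack between 0.06 and 0.072 m and (y of blue_mid in the frame of rack between 0.086 and 0.106 m or y of blue_mid in the frame of rack between 0.022 and 0.042 m or y of blue_mid in the frame of rack between -0.042 and -0.022 m or y of blue_mid in the frame of rack between -0.106 and -0.086 m) and ((y of holster_red in the frame of holster_yellow above 0 m and ((y of red_mid in the frame of rack above 0.064 m and y of yellow_mid in the frame of rack below 0.064 m) or (y of red_mid in the frame of rack above 0 m and y of yellow_mid in the frame of rack below 0 m) or (y of red_mid in the frame of rack above -0.064 m and y of yellow_mid in the frame of rack below -0.064 m))) or (y of holster_red in the frame of holster_yellow below 0 m and ((y of yellow_mid in the frame of rack above 0.064 m and y of red_mid in the frame of rack below 0.064 m) or (y of yellow_mid in the frame of rack above 0 m and y of red_mid in the frame of rack below 0 m) or (y of yellow_mid in the frame of rack above -0.064 m and y of red_mid in the frame of rack below -0.064 m)))) and ((y of holster_red in the frame of holster_green above 0 m and ((y of red_mid in the frame of rack above 0.064 m and y of green_mid in the frame of rack below 0.064 m) or (y of red_mid in the frame of rack above 0 m and y of green_mid in the frame of rack below 0 m) or (y of red_mid in the frame of rack above -0.064 m and y of green_mid in the frame of rack below -0.064 m))) or (y of holster_red in the frame of holster_green below 0 m and ((y of green_mid in the frame of rack above 0.064 m and y of red_mid in the frame of rack below 0.064 m) or (y of green_mid in the frame of rack above 0 m and y of red_mid in the frame of rack below 0 m) or (y of green_mid in the frame of rack above -0.064 m and y of red_mid in the frame of rack below -0.064 m)))) and ((y of holster_red in the frame of holster_blue above 0 m and ((y of red_mid in the frame of rack above 0.064 m and y of blue_mid in the frame of rack below 0.064 m) or (y of red_mid in the frame of rack above 0 m and y of blue_mid in the frame of rack below 0 m) or (y of red_mid in the frame of rack above -0.064 m and y of blue_mid in the frame of rack below -0.064 m))) or (y of holster_red in the frame of holster_blue below 0 m and ((y of blue_mid in the frame of rack above 0.064 m and y of red_mid in the frame of rack below 0.064 m) or (y of blue_mid in the frame of rack above 0 m and y of red_mid in the frame of rack below 0 m) or (y of blue_mid in the frame of rack above -0.064 m and y of red_mid in the frame of rack below -0.064 m)))) and ((y of holster_yellow in the frame of holster_green above 0 m and ((y of yellow_mid in the frame of rack above 0.064 m and y of green_mid in the frame of rack below 0.064 m) or (y of yellow_mid in the frame of rack above 0 m and y of green_mid in the frame of rack below 0 m) or (y of yellow_mid in the frame of rack above -0.064 m and y of green_mid in the frame of rack below -0.064 m))) or (y of holster_yellow in the frame of holster_green below 0 m and ((y of green_mid in the frame of rack above 0.064 m and y of yellow_mid in the frame of rack below 0.064 m) or (y of green_mid in the frame of rack above 0 m and y of yellow_mid in the frame of rack below 0 m) or (y of green_mid in the frame of rack above -0.064 m and y of yellow_mid in the frame of rack below -0.064 m)))) and ((y of holster_yellow in the frame of holster_blue above 0 m and ((y of yellow_mid in the frame of rack above 0.064 m and y of blue_mid in the frame of rack below 0.064 m) or (y of yellow_mid in the frame of rack above 0 m and y of blue_mid in the frame of rack below 0 m) or (y of yellow_mid in the frame of rack above -0.064 m and y of blue_mid in the frame of rack below -0.064 m))) or (y of holster_yellow in the frame of holster_blue below 0 m and ((y of blue_mid in the frame of rack above 0.064 m and y of yellow_mid in the frame of rack below 0.064 m) or (y of blue_mid in the frame of rack above 0 m and y of yellow_mid in the frame of rack below 0 m) or (y of blue_mid in the frame of rack above -0.064 m and y of yellow_mid in the frame of rack below -0.064 m)))) and ((y of holster_green in the frame of holster_blue above 0 m and ((y of green_mid in the frame of rack above 0.064 m and y of blue_mid in the frame of rack below 0.064 m) or (y of green_mid in the frame of rack above 0 m and y of blue_mid in the frame of rack below 0 m) or (y of green_mid in the frame of rack above -0.064 m and y of blue_mid in the frame of rack below -0.064 m))) or (y of holster_green in the frame of holster_blue below 0 m and ((y of blue_mid in the frame of rack above 0.064 m and y of green_mid in the frame of rack below 0.064 m) or (y of blue_mid in the frame of rack above 0 m and y of green_mid in the frame of rack below 0 m) or (y of blue_mid in the frame of rack above -0.064 m and y of green_mid in the frame of rack below -0.064 m)))) and distance of beaker_mid from where it was at the start of the episode below 0.02 m); the robot touches nothing.
It fails at once if a detector is toppled (leans more than 0.7 rad) (angle between any of red_mid, yellow_mid, green_mid, blue_mid's own z axis and vertical above 0.7 rad).
It fails at once if a detector is dropped (falls free, touched by nothing, faster than 0.7 m/s: from about 25 mm) ((contact force between det_red and anything else below 0.02 N and linear speed of det_red above 0.7 m/s) or (contact force between det_yellow and anything else below 0.02 N and linear speed of det_yellow above 0.7 m/s) or (contact force between det_green and anything else below 0.02 N and linear speed of det_green above 0.7 m/s) or (contact force between det_blue and anything else below 0.02 N and linear speed of det_blue above 0.7 m/s)).
It fails at once if the glass beaker is knocked (tipped over 0.3 rad, or moved more than 20 mm) (angle between beaker_mid's own z axis and vertical above 0.3 rad or distance of beaker_mid from where it was at the start of the episode above 0.02 m).
It also fails if it takes over 112 s, if anything falls off the work surface, if the arm or the gripper's body presses on something with over 40 N, if the wrist force passes 120 N, or if a joint passes its speed limit or range.

## Robot

A 6-joint arm with a two-finger parallel gripper is mounted at the origin on the work surface. World frame = base frame: x ahead of the robot, y to its left, z up, the work surface at z = 0. Lengths are in m, angles in rad, forces in N, time in s.
With the tool pointing down it reaches from about 0.35 to 0.775 m from the base axis. Payload 7.3 kg.
Tool frame: the origin (TCP) lies at the centre of the arm's flange, where the gripper is bolted on; the fingertips stand 178 mm ahead of it and the grasp point (between the pads) lies 159 mm ahead of it; x points along the fingers, y is the direction in which the jaws open and shut, and the axes are right-handed (so a half turn about x gives the same grasp; the last joint's range is limited). The gripper opens to 92 mm and grips with 3 to 60 N. Pads are 19 mm wide; open, the fingers measure 130 mm over their backs; the gripper's body (75 mm by 190 mm) begins 47 mm behind the grasp point.
Start: joints at [-1.369, 0.342, 1.524, -0, 1.275, -0.146], TCP at [0.179, -0.494, 0.405] pointing down, gripper open.
Joint ranges: [-2.53, 2.53], [-0.77, 2.02], [0.04, 2.7], [-1, 4.14], [0.28, 2.66], [-3.11, 3.11]. Speed limits (rad/s): [2.57, 2.57, 3.14, 3.14, 3.14, 3.14].

## Interface

Orientations are given as [roll, pitch, yaw] about the fixed x, y, z axes, in that order (R = Rz(yaw) Ry(pitch) Rx(roll)).
In Python, from cell import readout, cams, workorder gives the robot as it stands.
- The arm moves only by the shell command python3 -m inch 'ROWS' [FORCE]. ROWS is text: rows parted by semicolons, each of 5 numbers parted by spaces: the shift along the world's x, y, z in mm, then the turn about the world's z in rad, then the opening, from 0 (shut) to 1 (fully open). A call has 1 to 8 rows; each row shifts and turns the commanded pose from where the row before left it; what a row does not reach is not made up. A row lasts 1/12 s, in which the tool goes at most 41.7 mm and 7.16 degrees, less where a joint would pass 70% of its speed; a pose out of reach is approached as far as the arm can. A call is refused whole if a number of a shift passes 41.7 or a number of a turn 0.125, either way. A call with a gripper value outside its range is refused whole. The fingers move at their own pace and stop on an object; FORCE is the grip in N (left out, the last holds). Time passes only in rows, so rows that do not move let the fingers close. It gives the time, the measured TCP pose, the force and the opening at its end, in the units of the state.
- readout.observe(): the state, without advancing time (a new reading comes with each control period).
- cams.read_camera(name): name is "side" or "top" or "wrist"; returns a dict with "color" (480x640x3 uint8, red, green, blue), "fx", "fy", "cx", "cy" (pixels), "dist_coeffs" ([k1, k2, p1, p2, k3] as OpenCV has them; the pictures are not rectified), "world_to_cam" (4x4, takes a point from world to camera coordinates); the wrist camera has in their place "T_tool_cam" (4x4, takes a point from camera to tool coordinates, whose origin is the TCP and whose axes are the tool frame's). Camera axes: x right, y down, z forward; pixel columns grow to the right and rows downward; lengths in m; the calibration is good to about 2 mm. A picture is of the moment at which its call begins: read the wrist's pose just before it. There is no depth.
- workorder.hand_in(): hands the job in, once; it reports no verdict.
The state is a dict: "time": time; "qpos": joint angles; "qvel": joint speeds; "joint_efforts": joint torques, N m; "tool_pos": TCP position; "tool_rot": TCP orientation; "contact_force": force on the tool from outside, world axes, zero at the start; "torque": the same for the moment, N m; "opening": finger opening in m.
Only numpy, scipy, OpenCV 4.12 (cv2) and the standard library are available. Lean on these libraries where they do the work, as an engineer would, in place of code of your own. Each camera call takes 0.05 s, during which the arm holds its last target.

## Working session

There is one attempt and no reset: what is moved stays moved. The work goes in short steps, Python scripts to look and compute and a shell command to move; the robot and the scene stay as the last step left them, time stands still between calls to the robot, and variables do not carry over. Pictures are saved under pics/ and viewed, and the job is handed in when it is done.

```bash
ls; mkdir -p pics
python3 - <<'E'
from cell import readout,cams
import cv2,numpy as np
print(readout.observe())
for n in("side","top","wrist"):
    d=cams.read_camera(n)
    cv2.imwrite(f"pics/{n}0.png",d["color"][:,:,::-1])
    print(n,{k:np.round(v,4).tolist() for k,v in d.items() if k!="color"})
E
```

```text
pics
{'time': 0.0, 'qpos': array([-1.36903829e+00,  3.42756684e-01,  1.52503850e+00, -2.31562838e-05,
        1.27541459e+00, -1.45987067e-01]), 'qvel': array([ 0.0019739 ,  0.00105351, -0.00161161,  0.00010854,  0.00025963,
       -0.00036721]), 'joint_efforts': array([-6.54166506e-04, -4.31235266e+01, -2.44218528e+01,  7.18268403e-02,
        5.61814138e-02, -1.12017840e-04]), 'tool_pos': array([ 0.17890521, -0.49342966,  0.40401962]), 'tool_rot': array([-1.70309167,  1.56917906,  1.78625285]), 'contact_force': array([ 0.19771994,  0.19736782, -0.14826755]), 'torque': array([-0.01963494, -0.0079529 , -0.0020331 ]), 'opening': 0.09169661811174623}
side {'fx': 595.885, 'fy': 595.885, 'cx': 311.0903, 'cy': 232.4555, 'dist_coeffs': [-0.0295, 0.0, 0.0, 0.0, 0.0], 'world_to_cam': [[0.9704, -0.2414, 0.0053, -0.5209], [-0.1151, -0.4816, -0.8688, 0.1411], [0.2123, 0.8425, -0.4951, 0.9924], [0.0, 0.0, 0.0, 1.0]]}
top {'fx': 483.8515, 'fy': 483.8515, 'cx': 315.8378, 'cy': 242.3162, 'dist_coeffs': [0.0184, 0.0, 0.0, 0.0, 0.0], 'world_to_cam': [[-0.0277, -0.9989, -0.0375, 0.071], [-0.9882, 0.033, -0.1494, 0.5253], [0.1505, 0.0329, -0.9881, 0.87], [0.0, 0.0, 0.0, 1.0]]}
wrist {'fx': 344.8603, 'fy': 344.8603, 'cx': 319.876, 'cy': 243.5114, 'dist_coeffs': [-0.0067, 0.0, 0.0, 0.0, 0.0], 'T_tool_cam': [[0.0017, -0.3003, 0.9539, 0.0198], [1.0, -0.0001, -0.0018, 0.0004], [0.0007, 0.9539, 0.3003, -0.0815], [0.0, 0.0, 0.0, 1.0]]}
```

View pics/top0.png

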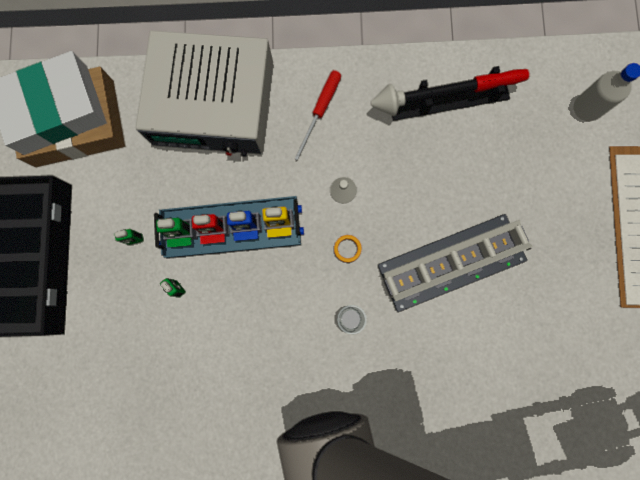

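View pics/side0.png

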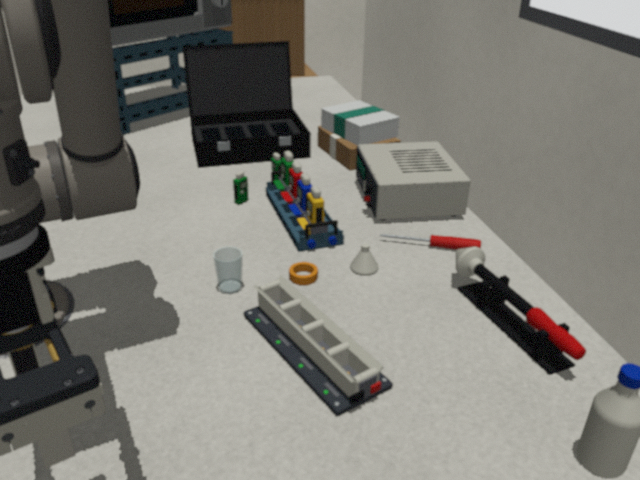

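View pics/wrist0.png

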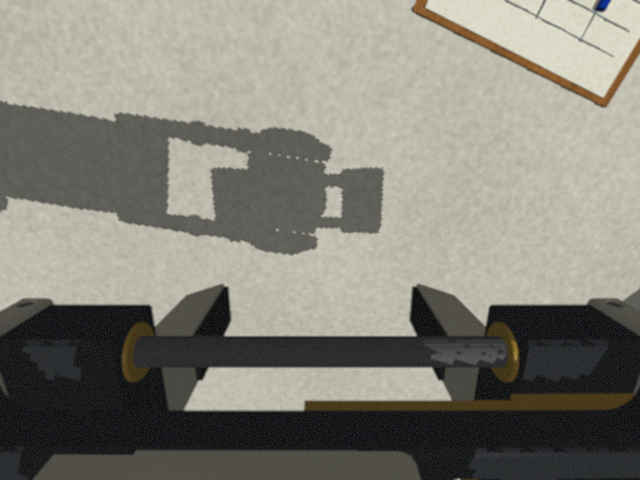

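Candidates for the green part are at top pixels (172,228) in the carrier holster, and (127,237) and (172,287) loose on the table. The one in the green-strip holster looks largest. I'll confirm in enlarged crops.

```bash
cat > h.py <<'E'
import numpy as np,cv2
from cell import readout,cams
from scipy.spatial.transform import Rotation as R
def K(d): return np.array([[d["fx"],0,d["cx"]],[0,d["fy"],d["cy"]],[0,0,1.]])
def w2c(d,tool=None):
    if "world_to_cam" in d: return np.asarray(d["world_to_cam"])
    T=np.eye(4);T[:3,3]=tool["tool_pos"];T[:3,:3]=R.from_euler("xyz",tool["tool_rot"]).as_matrix()
    return np.linalg.inv(T@np.asarray(d["T_tool_cam"]))
def proj(d,P,M):
    P=np.asarray(P,float).reshape(-1,3)
    return cv2.projectPoints(P,cv2.Rodrigues(M[:3,:3].copy())[0],M[:3,3].copy(),K(d),np.array(d["dist_coeffs"]))[0].reshape(-1,2)
def back(d,uv,z,M):
    u=cv2.undistortPoints(np.array(uv,float).reshape(-1,1,2),K(d),np.array(d["dist_coeffs"])).reshape(-1,2)
    r=np.c_[u,np.ones(len(u))]@M[:3,:3]; c=-M[:3,:3].T@M[:3,3]
    z=np.broadcast_to(z,len(u))
    return c+r*((z-c[2])/r[:,2])[:,None]
E
python3 - <<'E'
import cv2
t=cv2.imread("pics/top0.png");s=cv2.imread("pics/side0.png")
def c(im,x,y,w,h,k,n): cv2.imwrite(n,cv2.resize(im[y:y+h,x:x+w],None,fx=k,fy=k,interpolation=cv2.INTER_CUBIC))
c(t,105,185,200,120,4,"pics/tc.png")
c(t,375,205,160,110,5,"pics/tr.png")
c(s,225,140,130,115,5,"pics/sc.png")
E
```

```text
(no output)
```

View pics/tc.png

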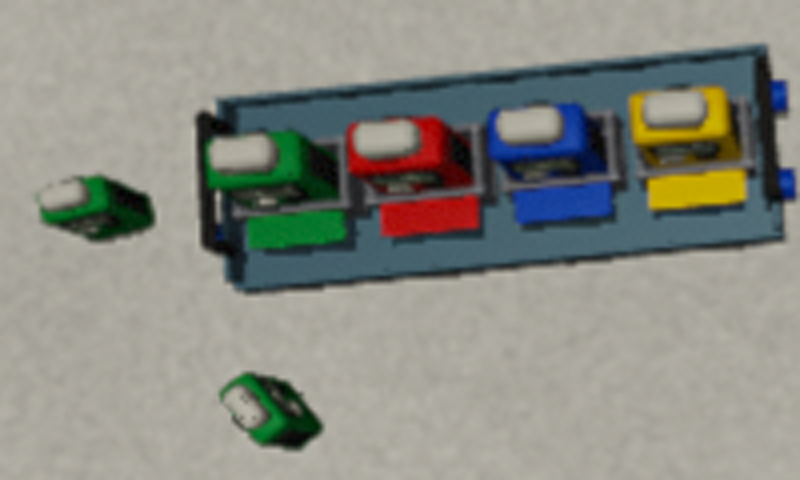

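View pics/tr.png

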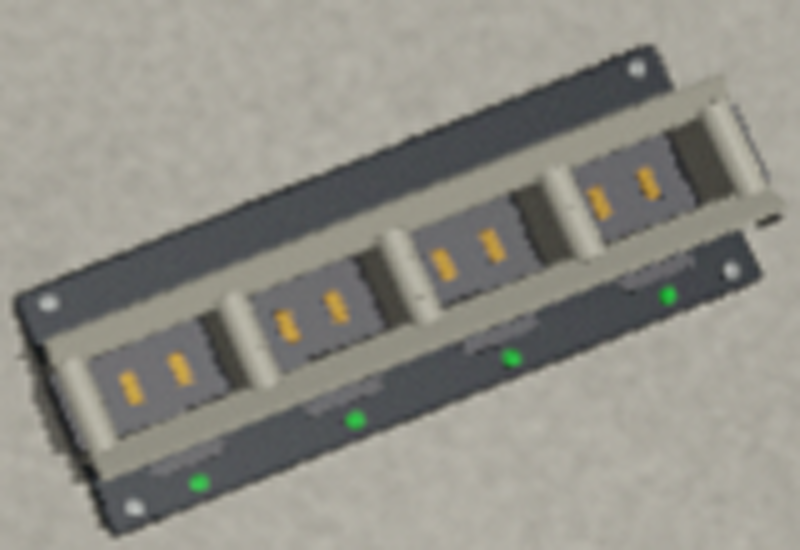

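View pics/sc.png

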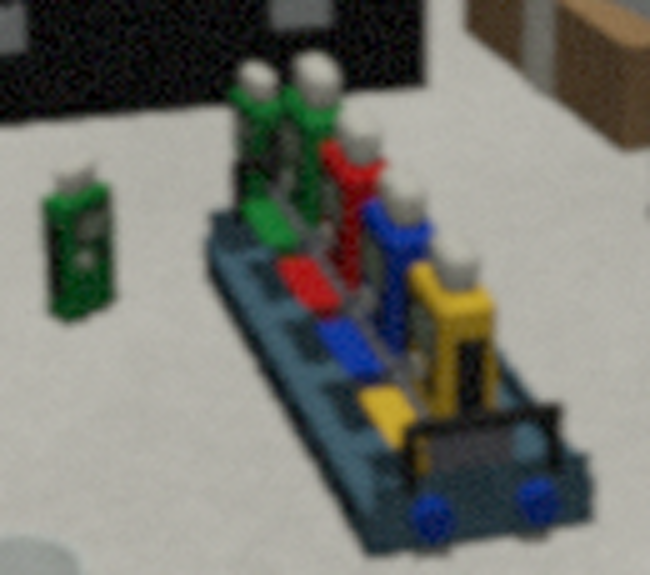

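```bash
cat > fit.py <<'E'
from h import *
from scipy.optimize import least_squares
d=cams.read_camera("top");M=w2c(d);ds=cams.read_camera("side");Ms=w2c(ds)
def pose(p,L):
    c,s=np.cos(p[2]),np.sin(p[2]);L=np.asarray(L,float)
    return np.c_[p[0]+c*L[:,0]-s*L[:,1],p[1]+s*L[:,0]+c*L[:,1],L[:,2]]
def fit(L,uv,d=d,M=M):
    f=lambda p:(proj(d,pose(p,L),M)-uv).ravel()
    r=least_squares(f,[.4,0,0]);return r.x,r.fun.reshape(-1,2)
# carrier (origin mid row)
n=np.array([[243,153],[386,139],[529,125],[675,108]])/4+[105,185]
p1,e=fit([[0,y,.115] for y in(.096,.032,-.032,-.096)],n);print("noses",p1,e.round(1).tolist())
P=back(d,n,.115,M);print(P.round(4),np.linalg.norm(np.diff(P,axis=0),axis=1))
c=np.array([[218,98],[240,290],[783,240],[765,45]])/4+[105,185]
for z in(.0,.012,.02):
    p,e=fit([[.048,.134,z],[-.048,.134,z],[-.048,-.134,z],[.048,-.134,z]],c);print("tray",z,p,e.round(1).tolist())
c=np.array([[18,297],[115,535],[762,275],[655,45]])/5+[375,205]
for z in(.0,.01,.016):
    p2,e=fit([[.05,.134,z],[-.05,.134,z],[-.05,-.134,z],[.05,-.134,z]],c);print("rack",z,p2,e.round(1).tolist())
pins=np.array([[156,378],[312,316],[468,255],[624,193]])/5+[375,205]
p,e=fit([[0,y,.016] for y in(.096,.032,-.032,-.096)],pins);print("pins",p,e.round(1).tolist())
# lip outer corners z=.055
b=np.array([[350,320]]);print("beaker",back(d,[[350,318]],.072,M),"cone",back(d,[[344,184]],.052,M),"tape",back(d,[[347,248]],.019,M))
E
python3 fit.py
```

```text
noses [0.56492198 0.22010308 0.06961593] [[-0.5, 0.2], [-0.1, -0.1], [0.4, -0.3], [0.2, 0.2]]
[[0.5585 0.315  0.115 ]
 [0.5626 0.2519 0.115 ]
 [0.5666 0.1889 0.115 ]
 [0.572  0.1246 0.115 ]] [0.06325763 0.06315858 0.06444842]
tray 0.0 [0.57000495 0.22574411 0.06606894] [[2.9, 0.6], [-0.3, -0.1], [-1.4, -0.9], [-1.1, 0.6]]
tray 0.012 [0.56776432 0.22320186 0.06576042] [[2.1, 0.4], [-1.2, 0.2], [-0.5, -0.7], [-0.3, 0.2]]
tray 0.02 [0.56627131 0.22150728 0.06555011] [[1.5, 0.2], [-1.8, 0.5], [0.1, -0.5], [0.3, -0.1]]
rack 0.0 [ 0.48549366 -0.20658847  0.34779989] [[-0.5, -0.4], [0.3, 0.3], [0.6, 0.7], [-0.4, -0.6]]
rack 0.01 [ 0.48453132 -0.20411652  0.34812448] [[-1.3, -0.4], [-0.3, 0.9], [1.4, 0.6], [0.2, -1.2]]
rack 0.016 [ 0.48395439 -0.20263328  0.34832256] [[-1.8, -0.4], [-0.6, 1.2], [1.9, 0.6], [0.5, -1.6]]
pins [ 0.48431612 -0.20373932  0.34563171] [[-0.1, 0.0], [-0.0, 0.1], [0.0, -0.1], [0.1, -0.0]]
beaker [[ 0.38502269 -0.00279368  0.072     ]] cone [[ 0.6350518  -0.00169166  0.052     ]] tape [[ 0.51748179 -0.00384298  0.019     ]]
```

Run:
```python
from h import *
s=readout.observe();Rm=R.from_euler("xyz",s["tool_rot"]).as_matrix();print(Rm.round(4))
y=Rm[:2,1];print("jaw yaw",np.arctan2(y[1],y[0]),"cam side (tool -z) dir",-Rm[:,2].round(3))
d=cams.read_camera("top");M=w2c(d);print(back(d,[[137,242],[175,292]],0.0,M))
```

```text
[[-1.000e-04  3.409e-01 -9.401e-01]
 [ 7.000e-04 -9.401e-01 -3.409e-01]
 [-1.000e+00 -7.000e-04 -1.000e-04]]
jaw yaw -1.2229408508990616 cam side (tool -z) dir [0.94  0.341 0.   ]
[[0.54591522 0.41239243 0.        ]
 [0.44436506 0.33449028 0.        ]]
```

```bash
python3 -m inch '25 16 2 0.12 1;25 16 2 0.12 1;25 16 2 0.12 1;25 16 2 0.12 1;25 16 2 0.12 1;25 16 2 0.12 1;25 16 2 0.12 1'; python3 -m inch '26 17 2 0.12 1;26 17 2 0.12 1;26 17 2 0.12 1;26 17 2 0.12 1;26 17 2 0.12 1;26 17 2 0.129 1'; python3 -m inch '26 17 2 0.12 1;26 17 2 0.12 1;26 17 2 0.12 1;26 17 2 0.12 1;26 17 2 0.12 1;26 17 2 0.12 1;0 0 0 0 1;0 0 0 0 1'
```

```text
time: 0.88
tool_pos: [0.355, -0.3806, 0.4189]
tool_rot: [1.199, 1.571, -0.749]
contact_force: [0.5, -0.4, -0.7]
opening: 0.0914
time: 1.55
tool_pos: [0.5109, -0.2785, 0.4303]
tool_rot: [-2.331, 1.57, 2.72]
contact_force: [-0.5, 0.1, 0.2]
opening: 0.0915out of range
```

```bash
cat > snap.py <<'E'
import sys
from h import *
def snap(cam,name):
    s=readout.observe();d=cams.read_camera(cam);cv2.imwrite(f"pics/{name}.png",d["color"][:,:,::-1]);
    import pickle;pickle.dump((s,d),open(f"pics/{name}.pkl","wb"));print(s["time"],s["tool_pos"].round(4),s["qpos"].round(3))
if __name__=="__main__": snap(sys.argv[1],sys.argv[2])
E
python3 snap.py wrist w1
```

```text
1.55 [ 0.5109 -0.2785  0.4303] [-0.631  0.431  1.317 -0.     1.395 -0.97 ]
```

View pics/w1.png

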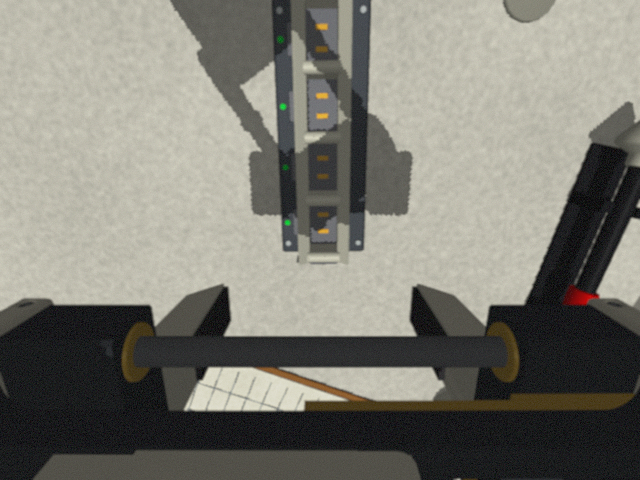

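The wrist view shows the whole rack, with pin pairs at about (322,38), (322,106), (322,167) and (323,223). I'll measure them against the top view.

```bash
cat > m1.py <<'E'
import pickle
from fit import *
s,w=pickle.load(open("pics/w1.pkl","rb"));Mw=w2c(w,s)
im=w["color"].astype(int);m=(im[:,:,0]-im[:,:,2]>40)&(im[:,:,0]>90)
m[245:]=0;m[:,:300]=0;m[:,350:]=0
n,_,st,c=cv2.connectedComponentsWithStats(m.astype(np.uint8));c=[tuple(c[i].round(1)) for i in range(1,n) if st[i,4]>8];print(c)
c=np.array(sorted(c,key=lambda a:a[1]))
if len(c)==8:
    mid=(c[::2]+c[1::2])/2
    P=back(w,mid,.016,Mw);print(P.round(4),np.linalg.norm(np.diff(P,axis=0),axis=1).round(4))
    p,e=fit([[0,y,.016] for y in(.096,.032,-.032,-.096)],mid,w,Mw);print("rack wrist",p,e.round(1).tolist())
    for q in(p,[.4843,-.2037,.3456]):
      L=[[x,y,z] for z in(.055,) for x in(-.02,.02) for y in(.13,-.13)]+[[sx*.05,sy*.134,0.01] for sx in(-1,1) for sy in(-1,1)]+[[sx*.016,yc+sy*.026,.046] for yc in(-.096,-.032,.032,.096) for sx in(-1,1) for sy in(-1,1)]
      v=w["color"][:,:,::-1].copy()
      for u in proj(w,pose(q,L),Mw): cv2.circle(v,(int(round(u[0])),int(round(u[1]))),1,(0,0,255),-1)
      t=d["color"][:,:,::-1].copy()
      for u in proj(d,pose(q,L),M): cv2.circle(t,(int(round(u[0])),int(round(u[1]))),0,(0,0,255),-1)
      a=cv2.resize(v[0:270,250:400],None,fx=2,fy=2,interpolation=cv2.INTER_CUBIC);b=cv2.resize(t[205:315,375:535],None,fx=3,fy=3,interpolation=cv2.INTER_CUBIC)
      o=np.zeros((540,800,3),np.uint8);o[:a.shape[0],:300]=a;o[:330,310:790]=b;cv2.imwrite("pics/ov%d.png"%(q is p),o)
E
python3 m1.py | grep -v -e noses -e tray
```

```text
[[0.5585 0.315  0.115 ]
 [0.5626 0.2519 0.115 ]
 [0.5666 0.1889 0.115 ]
 [0.572  0.1246 0.115 ]] [0.06325763 0.06315858 0.06444842]
rack 0.0 [ 0.48549366 -0.20658847  0.34779989] [[-0.5, -0.4], [0.3, 0.3], [0.6, 0.7], [-0.4, -0.6]]
rack 0.01 [ 0.48453132 -0.20411652  0.34812448] [[-1.3, -0.4], [-0.3, 0.9], [1.4, 0.6], [0.2, -1.2]]
rack 0.016 [ 0.48395439 -0.20263328  0.34832256] [[-1.8, -0.4], [-0.6, 1.2], [1.9, 0.6], [0.5, -1.6]]
pins [ 0.48431612 -0.20373932  0.34563171] [[-0.1, 0.0], [-0.0, 0.1], [0.0, -0.1], [0.1, -0.0]]
beaker [[ 0.38502269 -0.00279368  0.072     ]] cone [[ 0.6350518  -0.00169166  0.052     ]] tape [[ 0.51748179 -0.00384298  0.019     ]]
[(np.float64(321.3), np.float64(26.0)), (np.float64(321.2), np.float64(48.8)), (np.float64(321.8), np.float64(95.5)), (np.float64(321.9), np.float64(115.5)), (np.float64(322.4), np.float64(157.5)), (np.float64(322.5), np.float64(175.7)), (np.float64(322.8), np.float64(214.0)), (np.float64(323.0), np.float64(230.9))]
[[ 0.4534 -0.1118  0.016 ]
 [ 0.4754 -0.1722  0.016 ]
 [ 0.4974 -0.2322  0.016 ]
 [ 0.5194 -0.2928  0.016 ]] [0.0644 0.0639 0.0644]
rack wrist [ 0.48639132 -0.20221395  0.34952448] [[0.0, 0.3], [0.0, -0.1], [-0.0, 0.0], [0.0, -0.3]]
```

View pics/ov1.png

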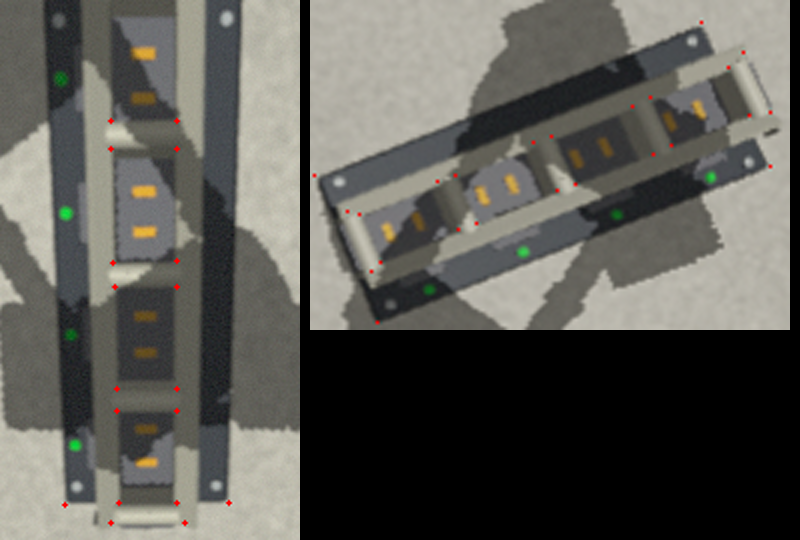

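View pics/ov0.png

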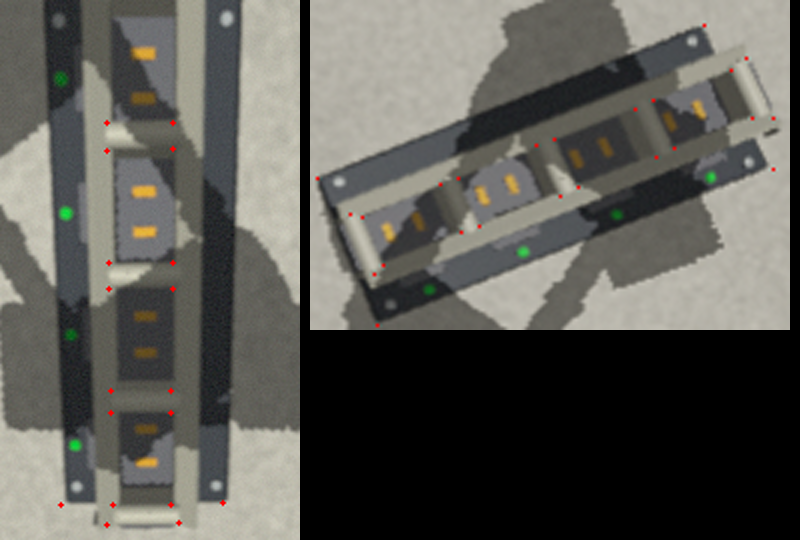

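The wrist fit lines up with the bay walls, and the top fit agrees within about 2 mm. Next I'll look at the carrier.

```bash
python3 -m inch '5 38 3 -0.025 1;5 38 3 -0.025 1;5 38 3 -0.025 1;5 38 3 -0.025 1;5 38 3 -0.025 1;5 38 3 -0.025 1'; python3 -m inch '6 38 3 -0.025 1;6 38 3 -0.025 1;6 38 3 -0.025 1;6 38 3 -0.025 1;6 38 3 -0.02 1;0 0 0 0 1;0 0 0 0 1'; python3 snap.py wrist w2
```

```text
time: 2.2
tool_pos: [0.5392, -0.0511, 0.4491]
tool_rot: [0.69, 1.57, -0.699]
contact_force: [1.0, -0.4, -0.2]
opening: 0.0916
time: 2.78
tool_pos: [0.5698, 0.1391, 0.4637]
tool_rot: [0.002, 1.57, -1.5]
contact_force: [0.0, -1.0, 0.2]
opening: 0.0916
2.7833 [0.5698 0.1391 0.4637] [ 0.109  0.423  1.239 -0.     1.48   0.041]
```

View pics/w2.png

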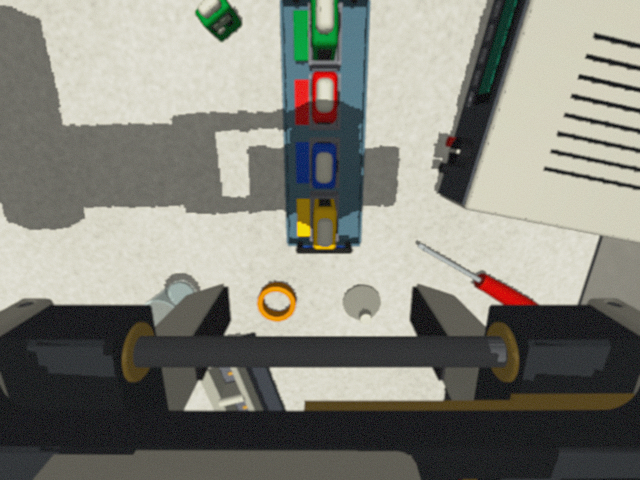

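```bash
cat > m2.py <<'E'
import pickle
from fit import *
s,w=pickle.load(open("pics/w2.pkl","rb"));Mw=w2c(w,s)
print("jaw",np.arctan2(*R.from_euler("xyz",s["tool_rot"]).as_matrix()[[1,0],1]))
n=np.array([[324,15],[324,92],[324.,165],[324.5,231]])
P=back(w,n,.115,Mw);print(P.round(4),np.linalg.norm(np.diff(P,axis=0),axis=1).round(4))
p,e=fit([[0,y,.115] for y in(.096,.032,-.032,-.096)],n,w,Mw);print("carrier wrist",p,e.round(1).tolist())
for q,nm in((p,"a"),([.565,.220,.067],"b")):
  L=[[sx*.0075,yc+sy*.014,.116] for yc in(-.096,-.032,.032,.096) for sx in(-1,1) for sy in(-1,1)]
  L+=[[sx*.017,yc+sy*.028,.046] for yc in(-.096,-.032,.032,.096) for sx in(-1,1) for sy in(-1,1)]
  L+=[[sx*.048,sy*.134,.012] for sx in(-1,1) for sy in(-1,1)]
  v=cv2.resize(w["color"][:,:,::-1].copy()[0:260,250:400],None,fx=3,fy=3,interpolation=cv2.INTER_CUBIC)[:,:]
  t=cv2.resize(d["color"][:,:,::-1].copy()[190:265,145:310],None,fx=3,fy=3,interpolation=cv2.INTER_CUBIC)
  for u in proj(w,pose(q,L),Mw): cv2.circle(v,tuple(int(round(a)) for a in (u-[250,0])*3),1,(255,0,255),-1)
  for u in proj(d,pose(q,L),M): cv2.circle(t,tuple(int(round(a)) for a in (u-[145,190])*3),1,(255,0,255),-1)
  cv2.imwrite(f"pics/oc{nm}.png",np.vstack([v[:590,:],]) );cv2.imwrite(f"pics/od{nm}.png",t)
E
python3 m2.py|tail -6
python3 - <<'E'
import cv2,numpy as np
o=np.zeros((590,800,3),np.uint8)
for i,n in enumerate("ab"):
    v=cv2.imread(f"pics/oc{n}.png");o[:,i*400:i*400+400]=v[:590,:400]
cv2.imwrite("pics/oo.png",o)
E
```

```text
jaw 0.06832049791446772
[[0.5611 0.3156 0.115 ]
 [0.5653 0.2567 0.115 ]
 [0.5698 0.194  0.115 ]
 [0.5748 0.1304 0.115 ]] [0.059  0.0629 0.0638]
carrier wrist [0.567786   0.22357036 0.07354836] [[-0.1, -5.2], [0.1, 1.5], [0.2, 2.6], [-0.1, 2.5]]
```

View pics/oo.png

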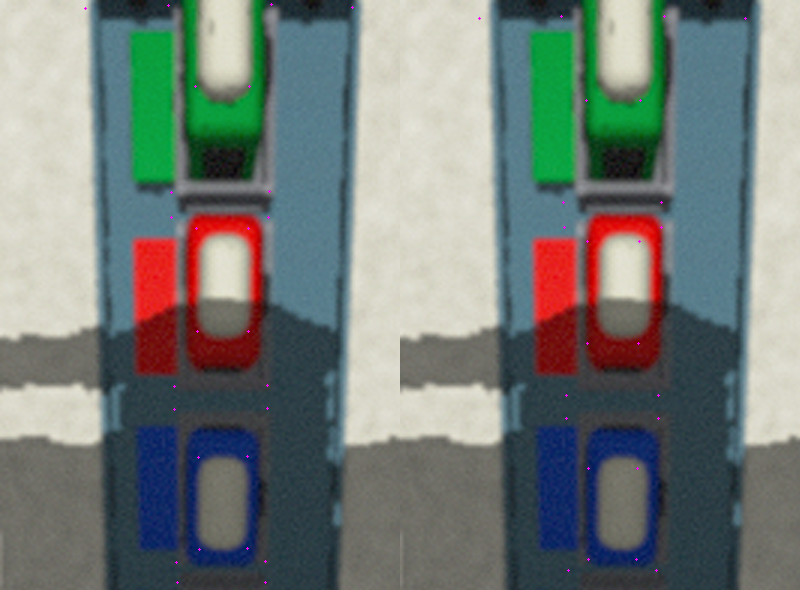

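View pics/oda.png

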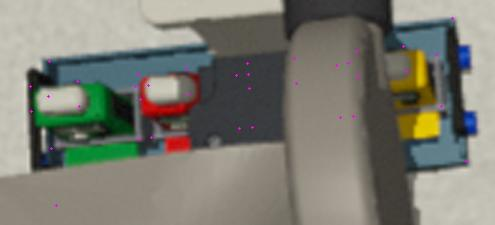

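```bash
sed -i 's/^n=np.array.*/n=np.array([[324.8,95.2],[324.3,167.3],[325,231.5]])/; s/(.096,.032,-.032,-.096)\],n,w/(.032,-.032,-.096)],n,w/' m2.py; python3 m2.py|tail -4
python3 - <<'E'
import cv2
im=cv2.imread("pics/w2.png");cv2.imwrite("pics/cy.png",cv2.resize(im[130:260,270:380],None,fx=5,fy=4.6,interpolation=cv2.INTER_CUBIC))
E
```

```text
[[0.5662 0.2542 0.115 ]
 [0.5702 0.192  0.115 ]
 [0.5753 0.1299 0.115 ]] [0.0624 0.0622]
carrier wrist [0.56824667 0.22367666 0.07324243] [[-0.2, -1.8], [0.4, 0.2], [-0.2, 1.9]]
```

View pics/cy.png

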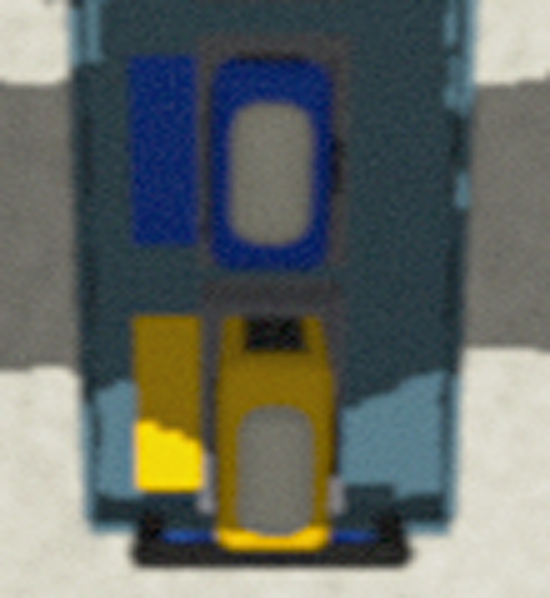

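View pics/oca.png

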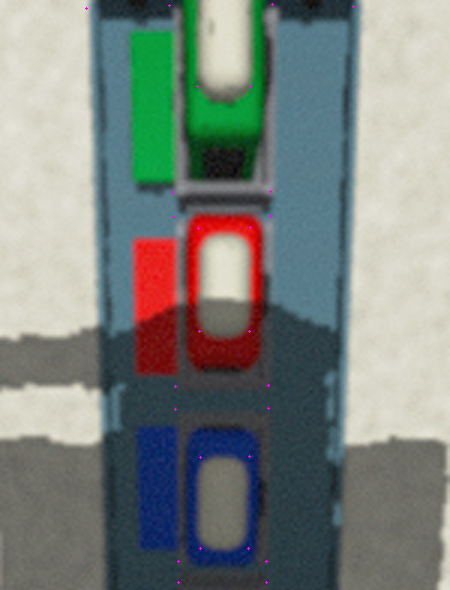

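```bash
python3 -m inch '1 -4 -34 0 1;1 -3 -34 0 1;1 -3 -33 0 1;1 -3 -33 0 1;0 0 0 0 1;0 0 0 0 1'; python3 snap.py wrist w3; python3 snap.py side s3;python3 snap.py top t3
python3 - <<'E'
import cv2
im=cv2.imread("pics/s3.png");cv2.imwrite("pics/s3c.png",cv2.resize(im[60:260,180:380],None,fx=3,fy=3,interpolation=cv2.INTER_CUBIC))
E
```

```text
time: 3.53
tool_pos: [0.5739, 0.1243, 0.329]
tool_rot: [-1.54, 1.567, -3.046]
contact_force: [1.7, 0.7, 1.1]
opening: 0.0922
3.5333 [0.5739 0.1243 0.329 ] [ 0.083  0.522  1.455 -0.     1.168  0.018]
3.5833 [0.5744 0.1247 0.331 ] [0.083 0.52  1.452 0.    1.168 0.018]
3.6333 [0.5747 0.125  0.332 ] [0.084 0.519 1.451 0.    1.168 0.018]
```

View pics/w3.png

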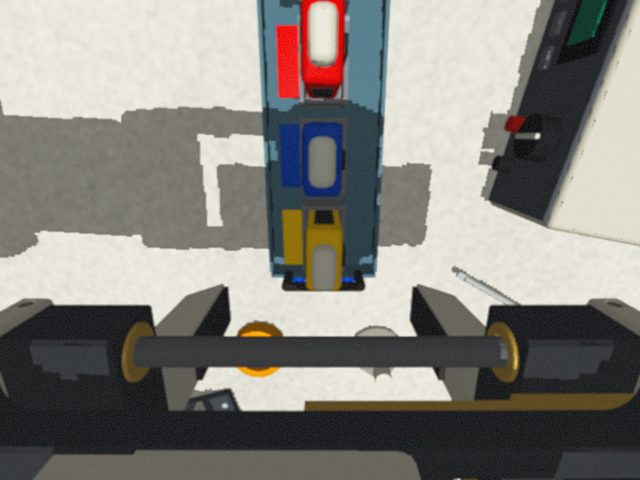

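View pics/s3c.png

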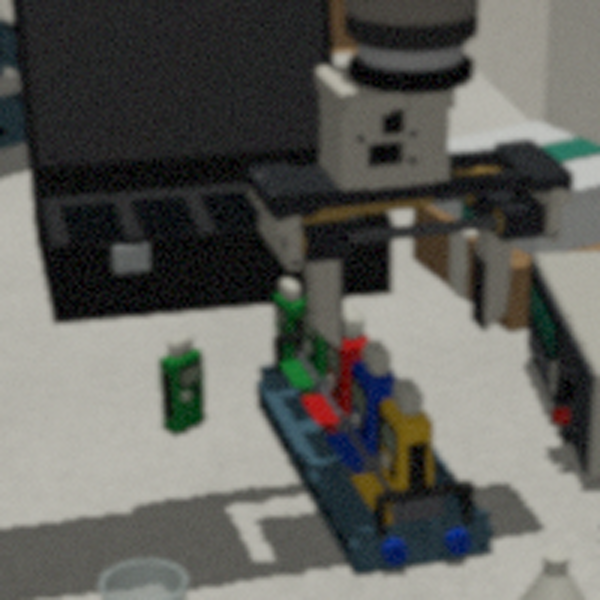

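```bash
cat > m3.py <<'E'
import pickle
from h import *
s,w=pickle.load(open("pics/w3.pkl","rb"));Mw=w2c(w,s)
im=w["color"].astype(int)
for nm,(y0,y1) in {"red":(0,75),"blue":(130,190),"yel":(235,295)}.items():
    sub=im[y0:y1,295:350]; g=(sub.max(2)-sub.min(2)<35)&(sub.mean(2)>85)
    n,l,st,c=cv2.connectedComponentsWithStats(g.astype(np.uint8)); i=1+np.argmax(st[1:,4]);print(nm,st[i],c[i]+[295,y0])
    x,y,wd,h,_=st[i];u=[[x+wd/2-.5+295,y+h/2-.5+y0]]
    for z in(.105,.115):print(back(w,u,z,Mw).round(4))
E
python3 m3.py
```

```text
red [  14    2   28   64 1634] [322.39045288  33.61077111]
[[0.5659 0.2562 0.105 ]]
[[0.566  0.2537 0.115 ]]
blue [  14    6   27   52 1287] [321.87412587 161.43978244]
[[0.57   0.1911 0.105 ]]
[[0.5699 0.1917 0.115 ]]
yel [   0   10   55   50 1242] [323.22624799 272.37681159]
[[0.5744 0.1242 0.105 ]]
[[0.5741 0.1282 0.115 ]]
```

```bash
python3 -m inch '0 0 -30 0 1;0 0 -30 0 1;-1 1 -20 0 1;0 0 -11 0 1;0 0 0 0 1;0 0 0 0 1'; python3 snap.py wrist w4; python3 snap.py side s4
python3 - <<'E'
import cv2
im=cv2.imread("pics/s4.png");cv2.imwrite("pics/s4c.png",cv2.resize(im[100:300,200:400],None,fx=3,fy=3,interpolation=cv2.INTER_CUBIC))
E
```

```text
time: 4.18
tool_pos: [0.5736, 0.1265, 0.2402]
tool_rot: [1.58, 1.568, 0.077]
contact_force: [0.6, 1.4, 0.8]
opening: 0.0915
4.1833 [0.5736 0.1265 0.2402] [ 0.087  0.624  1.549 -0.     0.966  0.02 ]
4.2333 [0.5738 0.1266 0.2408] [ 0.087  0.623  1.549 -0.     0.966  0.02 ]
```

View pics/w4.png

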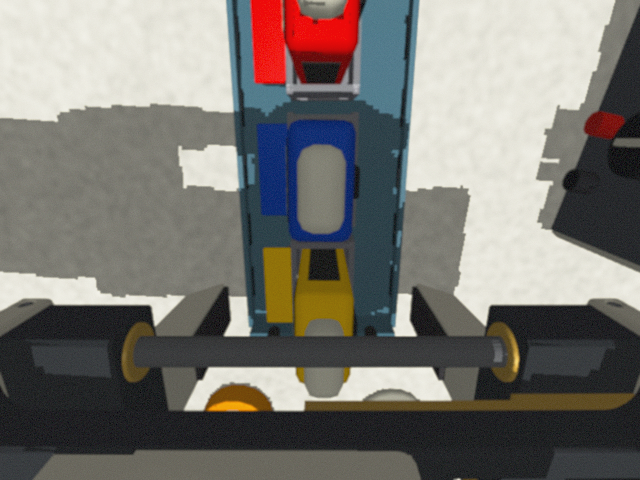

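View pics/s4c.png

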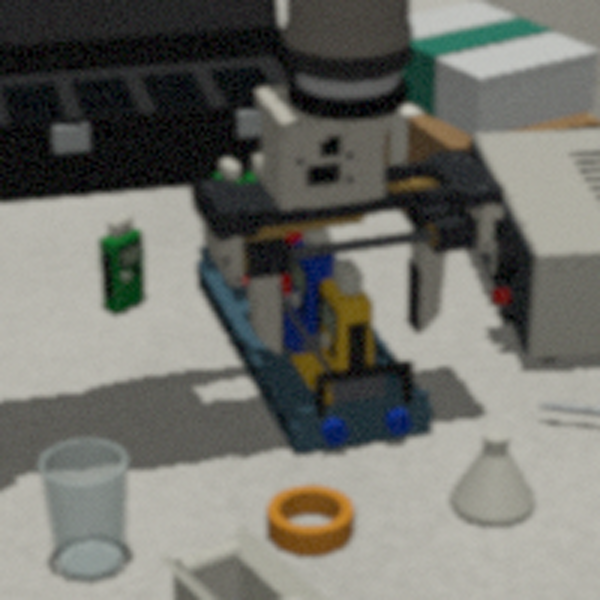

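Yellow sits centred between the fingers (col ≈324 against a finger mid of ≈321). I'll close on it.

```bash
python3 -m inch '0 0 0 0 0.2;0 0 0 0 0.2;0 0 0 0 0.2;0 0 0 0 0.2;0 0 0 0 0.2;0 0 0 0 0.2' 25; python3 -m inch '0 0 0 0 0.15;0 0 0 0 0.15;0 0 0 0 0.15;0 0 0 0 0.15'
```

```text
time: 4.78
tool_pos: [0.573, 0.1264, 0.2388]
tool_rot: [1.687, 1.571, 0.184]
contact_force: [-0.1, 0.6, 0.5]
opening: 0.0565
time: 5.12
tool_pos: [0.573, 0.1264, 0.2387]
tool_rot: [0.501, 1.571, -1.003]
contact_force: [-0.4, 0.2, -0.2]
opening: 0.0294
```

```bash
python3 -m inch '0 0 0 0 0;0 0 0 0 0;0 0 0 0 0;0 0 0 0 0;0 0 0 0 0'
```

```text
time: 5.53
tool_pos: [0.5731, 0.1265, 0.2388]
tool_rot: [1.61, 1.57, 0.106]
contact_force: [0.7, 0.0, -1.1]
opening: 0.024
```

```bash
python3 -m inch '0 0 10 0 0;0 0 20 0 0;0 0 30 0 0;0 0 30 0 0;0 0 26 0 0;0 0 0 0 0;0 0 0 0 0'; python3 snap.py side s5;python3 snap.py wrist w5
python3 - <<'E'
import cv2
im=cv2.imread("pics/s5.png");cv2.imwrite("pics/s5c.png",cv2.resize(im[40:240,200:400],None,fx=3,fy=3,interpolation=cv2.INTER_CUBIC))
E
```

```text
time: 6.12
tool_pos: [0.5728, 0.1265, 0.356]
tool_rot: [1.563, 1.568, 0.059]
contact_force: [-0.5, 0.5, -1.4]
opening: 0.0237
6.1167 [0.5728 0.1265 0.356 ] [ 0.087  0.494  1.423 -0.     1.222  0.02 ]
6.1667 [0.5725 0.1264 0.3544] [ 0.087  0.496  1.425 -0.     1.222  0.02 ]
```

View pics/w5.png

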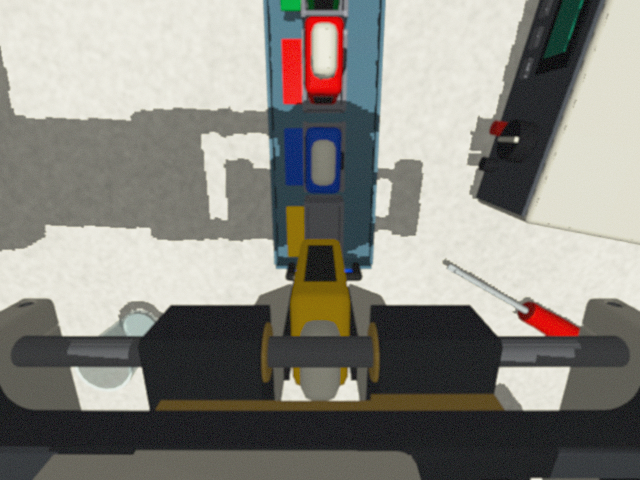

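View pics/s5c.png

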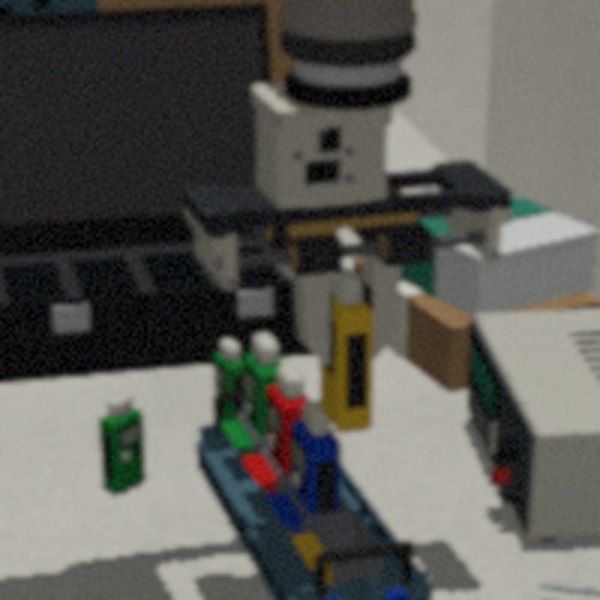

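```bash
python3 -m inch '-5 -20 0 0.015 0;-5 -38 0 0.025 0;-5 -38 0 0.025 0;-5 -38 0 0.025 0;-5 -38 0 0.025 0;-5 -38 0 0.025 0;-5 -38 0 0.025 0'; python3 -m inch '-5 -38 0 0.025 0;-5 -38 0 0.025 0;-5 -38 0 0.025 0;-4 -38 0 0.025 0;0 -18 0 0.016 0;0 0 0 0 0;0 0 0 0 0;0 0 0 0 0'; python3 snap.py wrist w6;python3 - <<'E'
import sys;sys.path.insert(0,'.')
from h import *
s=readout.observe();print("jaw",np.arctan2(*R.from_euler("xyz",s["tool_rot"]).as_matrix()[[1,0],1]),s["tool_pos"])
E
```

```text
time: 6.8
tool_pos: [0.537, -0.1231, 0.3528]
tool_rot: [-2.19, 1.567, 2.756]
contact_force: [0.7, 0.1, -1.1]
opening: 0.0238
time: 7.47
tool_pos: [0.5188, -0.2907, 0.3533]
tool_rot: [-2.723, 1.567, 2.337]
contact_force: [-0.3, 0.9, -1.7]
opening: 0.0235
7.4667 [ 0.5188 -0.2907  0.3533] [-6.400e-01  5.120e-01  1.400e+00  1.000e-03  1.233e+00 -9.880e-01]
jaw 0.34881026888630806 [ 0.51899378 -0.29033652  0.35369078]
```

View pics/w6.png

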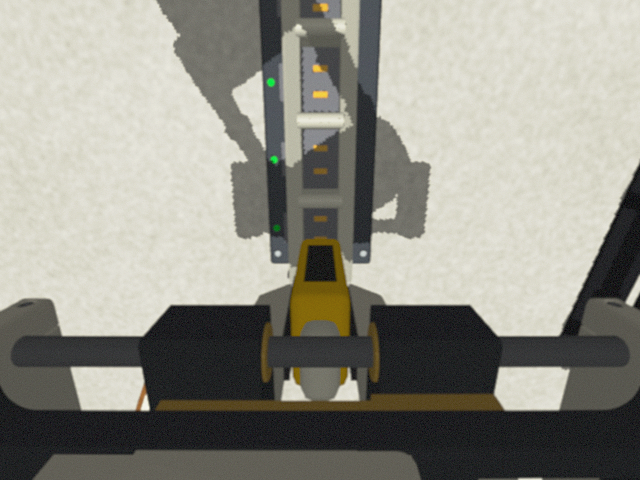

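```bash
cat > m6.py <<'E'
import pickle,sys
from h import *
from scipy.optimize import least_squares
s,w=pickle.load(open(f"pics/{sys.argv[1]}.pkl","rb"));Mw=w2c(w,s)
im=w["color"].astype(int);m=(im[:,:,0]-im[:,:,2]>40)&(im[:,:,0]>90)
m[int(sys.argv[2]):]=0;m[:,:300]=0;m[:,345:]=0
n,_,st,c=cv2.connectedComponentsWithStats(m.astype(np.uint8));c=[c[i].round(1) for i in range(1,n) if st[i,4]>8]
for u in sorted(c,key=lambda a:a[1]):
    P=back(w,[u],.016,Mw)[0]; q=P[:2]-[.486,-.2024]; a=.349
    print(u,P.round(4),"rack xy mm",(1e3*(np.array([[np.cos(a),np.sin(a)],[-np.sin(a),np.cos(a)]])@q)).round(1))
q=s["tool_pos"][:2]-[.486,-.2024];print("tcp in rack",(1e3*(np.array([[np.cos(a),np.sin(a)],[-np.sin(a),np.cos(a)]])@q)).round(1))
E
python3 m6.py w6 236; python3 m6.py w1 245
```

```text
[320.7   7.1] [ 0.4575 -0.1212  0.016 ] rack xy mm [ 1. 86.]
[319.4  68.3] [ 0.4716 -0.1632  0.016 ] rack xy mm [-0.1 41.7]
[319.9  94.1] [ 0.4788 -0.1818  0.016 ] rack xy mm [ 0.3 21.8]
[319.7 147.5] [ 0.4936 -0.2231  0.016 ] rack xy mm [  0.  -22.1]
[320.  170.6] [ 0.5007 -0.242   0.016 ] rack xy mm [  0.2 -42.3]
[320.  218.3] [ 0.5157 -0.2836  0.016 ] rack xy mm [  0.2 -86.5]
tcp in rack [  0.6 -94.2]
[321.3  26. ] [ 0.4501 -0.1022  0.016 ] rack xy mm [  0.5 106.4]
[321.2  48.8] [ 0.4568 -0.1215  0.016 ] rack xy mm [ 0.2 86. ]
[321.8  95.5] [ 0.4721 -0.163   0.016 ] rack xy mm [ 0.4 41.8]
[321.9 115.5] [ 0.4788 -0.1817  0.016 ] rack xy mm [ 0.4 21.9]
[322.4 157.5] [ 0.494  -0.2229  0.016 ] rack xy mm [  0.5 -22. ]
[322.5 175.7] [ 0.5008 -0.2417  0.016 ] rack xy mm [  0.5 -42. ]
[322.8 214. ] [ 0.5159 -0.2832  0.016 ] rack xy mm [  0.4 -86.2]
[323.  230.9] [ 0.5229 -0.3024  0.016 ] rack xy mm [   0.5 -106.6]
tcp in rack [ -2.7 -80.1]
```

```bash
python3 -m inch '0 -1 -25 0 0;0 0 -25 0 0;0 0 -15 0 0;0 0 -7 0 0;0 0 0 0 0;0 0 0 0 0'; python3 snap.py side s7;python3 - <<'E'
import cv2
im=cv2.imread("pics/s7.png");cv2.imwrite("pics/s7c.png",cv2.resize(im[200:430,220:420],None,fx=3,fy=2.6,interpolation=cv2.INTER_CUBIC))
E
```

```text
time: 8.02
tool_pos: [0.5194, -0.2919, 0.2832]
tool_rot: [0.864, 1.57, -0.358]
contact_force: [-0.4, -0.3, -0.8]
opening: 0.0238
8.0167 [ 0.5194 -0.2919  0.2832] [-0.641  0.584  1.483  0.     1.074 -0.99 ]
```

View pics/s7c.png

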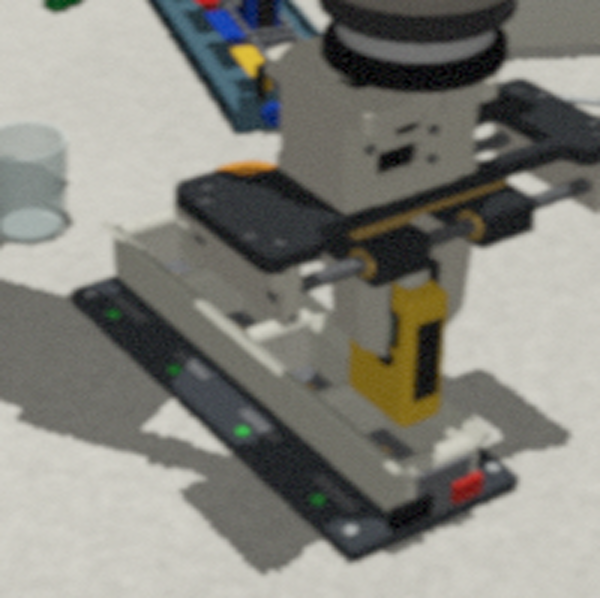

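```bash
python3 -m inch '0 0 -8 0 0;0 0 -8 0 0;0 0 -6 0 0;0 0 0 0 0'; python3 -m inch '0 0 -7 0 0;0 0 -6 0 0;0 0 -4 0 0;0 0 0 0 0;0 0 0 0 0'
```

```text
time: 8.4
tool_pos: [0.5185, -0.2923, 0.2591]
tool_rot: [-2.587, 1.568, 2.473]
contact_force: [-0.8, -0.2, -0.9]
opening: 0.0238
time: 8.82
tool_pos: [0.5189, -0.2926, 0.2434]
tool_rot: [-2.676, 1.57, 2.384]
contact_force: [0.1, 0.1, -2.0]
opening: 0.0238
```

```bash
python3 -m inch '0 0 -2 0 0;0 0 -1 0 0;0 0 0 0 0;0 0 0 0 0'; python3 -m inch '0 0 -1 0 0;0 0 0 0 0;0 0 0 0 0'
```

```text
time: 9.15
tool_pos: [0.519, -0.2926, 0.2408]
tool_rot: [0.835, 1.571, -0.387]
contact_force: [-0.2, -0.8, -1.8]
opening: 0.0238
time: 9.4
tool_pos: [0.519, -0.2925, 0.2398]
tool_rot: [1.137, 1.571, -0.086]
contact_force: [-0.1, -0.6, -1.9]
opening: 0.0237
```

```bash
python3 -m inch '0 0 -1 0 0;0 0 0 0 0;0 0 0 0 0'; python3 -m inch '0 0 -1 0 0;0 0 0 0 0;0 0 0 0 0'
```

```text
time: 9.65
tool_pos: [0.519, -0.2926, 0.2388]
tool_rot: [0.817, 1.571, -0.406]
contact_force: [0.4, -0.3, -1.2]
opening: 0.0239
time: 9.9
tool_pos: [0.519, -0.2926, 0.2387]
tool_rot: [0.584, 1.57, -0.639]
contact_force: [-2.6, 0.1, 5.9]
opening: 0.0238
```

Contact at the expected height: TCP z 0.2387, fz +5.9 N. I'll release and retreat.

```bash
python3 -m inch '0 0 0 0 0.4;0 0 0 0 0.4;0 0 0 0 0.6;0 0 0 0 0.7;0 0 0 0 0.8;0 0 0 0 0.8'; python3 -m inch '0 0 20 0 0.8;0 0 38 0 0.8;0 0 38 0 0.8;0 0 16 0 0.9;0 0 0 0 0.9;0 0 0 0 0.9'; python3 snap.py wrist w8; python3 snap.py side s8;python3 - <<'E'
import cv2,numpy as np
im=cv2.imread("pics/s8.png");a=cv2.resize(im[200:430,220:420],None,fx=2,fy=2,interpolation=cv2.INTER_CUBIC)
b=cv2.imread("pics/w8.png")[0:460,120:520]
cv2.imwrite("pics/c8.png",np.hstack([a,b]))
E
```

```text
time: 10.4
tool_pos: [0.519, -0.2926, 0.2376]
tool_rot: [3.093, 1.571, 1.87]
contact_force: [0.3, 0.2, -0.1]
opening: 0.0588
time: 10.9
tool_pos: [0.519, -0.2925, 0.3506]
tool_rot: [0.621, 1.569, -0.602]
contact_force: [0.0, 0.0, -1.1]
opening: 0.0821
10.9 [ 0.519  -0.2925  0.3506] [-0.642  0.515  1.403  0.     1.222 -0.99 ]
10.95 [ 0.5187 -0.2924  0.3491] [-0.642  0.517  1.404  0.     1.222 -0.99 ]
```

View pics/c8.png

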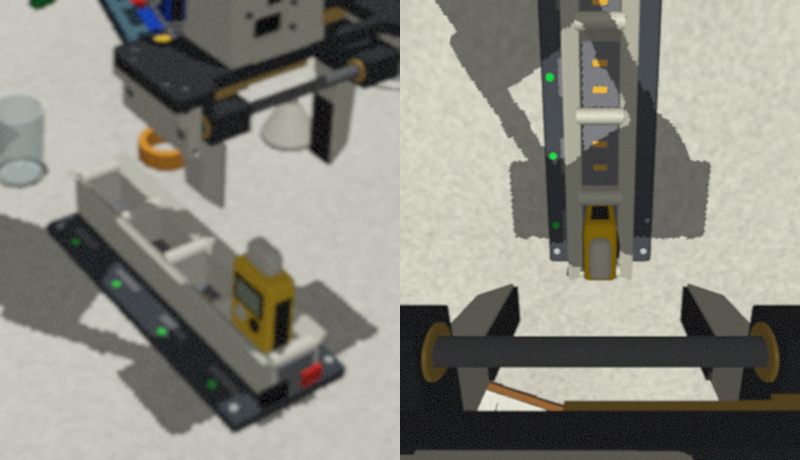

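Yellow is fully home and upright at wrist pixel ≈(600−280, 260). Blue is next.

```bash
python3 -m inch '4 20 0 -0.01 0.9;4 38 0 -0.02 0.9;4 38 0 -0.02 0.9;4 38 0 -0.02 0.9;4 38 0 -0.025 0.9;4 38 0 -0.025 1;4 38 0 -0.025 1;4 38 0 -0.025 1'; python3 -m inch '4 38 0 -0.025 1;4 38 0 -0.025 1;4 38 0 -0.025 1;3 38 0 -0.02 1;3 38 0 -0.016 1;0 7 0 0 1;0 0 0 0 1;0 0 0 0 1'; python3 snap.py wrist w9;cat > st.py <<'E'
from h import *
s=readout.observe();print("jaw",np.arctan2(*R.from_euler("xyz",s["tool_rot"]).as_matrix()[[1,0],1]).round(4),s["tool_pos"].round(4),s["contact_force"].round(1))
E
python3 st.py
```

```text
time: 11.67
tool_pos: [0.5505, -0.0047, 0.3479]
tool_rot: [-1.903, 1.567, 2.986]
contact_force: [0.7, -0.6, 1.3]
opening: 0.0913
time: 12.33
tool_pos: [0.5687, 0.1902, 0.3482]
tool_rot: [-1.235, 1.568, -2.738]
contact_force: [-0.0, -1.2, -0.0]
opening: 0.0918
12.3333 [0.5687 0.1902 0.3482] [ 1.950e-01  5.250e-01  1.392e+00 -1.000e-03  1.227e+00  1.270e-01]
jaw 0.0668 [0.5689 0.1894 0.3486] [-0.3  0.8 -0.7]
```

View pics/w9.png

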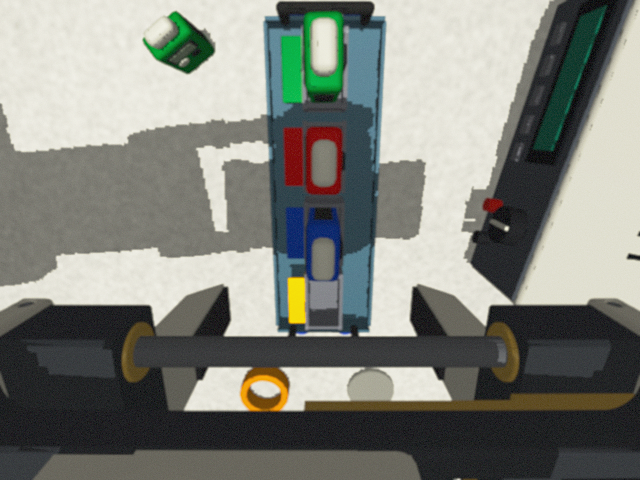

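```bash
python3 -m inch '0 0 -30 0 1;0 1 -35 0 1;0 0 -30 0 0.8;0 0 -13 0 0.6;0 0 0 0 0.5;0 0 0 0 0.4;0 0 0 0 0.4'; python3 st.py; python3 -m inch '0 0 0 0 0;0 0 0 0 0;0 0 0 0 0;0 0 0 0 0;0 0 0 0 0;0 0 0 0 0;0 0 0 0 0;0 0 0 0 0' 25
```

```text
time: 12.97
tool_pos: [0.5697, 0.1904, 0.2431]
tool_rot: [1.643, 1.569, 0.138]
contact_force: [0.7, 0.3, 0.1]
opening: 0.063
jaw 0.0655 [0.5697 0.1904 0.2431] [0.7 0.3 0.1]
time: 13.63
tool_pos: [0.569, 0.1915, 0.242]
tool_rot: [1.65, 1.57, 0.147]
contact_force: [-0.4, -0.5, 2.0]
opening: 0.0242
```

```bash
python3 -m inch '0 0 10 0 0;0 0 20 0 0;0 0 35 0 0;0 0 35 0 0;0 0 14 0 0;0 0 0 0 0'; python3 -m inch '-4 -20 0 0.015 0;-6 -38 0 0.025 0;-6 -38 0 0.025 0;-6 -38 0 0.025 0;-6 -38 0 0.025 0;-6 -38 0 0.025 0;-6 -38 0 0.025 0'; python3 -m inch '-6 -38 0 0.025 0;-6 -38 0 0.025 0;-6 -38 0 0.025 0;-6 -38 0 0.025 0;-6 -23 0 0.018 0;-2 0 0 0 0;0 0 0 0 0;0 0 0 0 0'; python3 st.py; python3 snap.py wrist w10; python3 m6.py w10 236
```

```text
time: 14.13
tool_pos: [0.5694, 0.1916, 0.3603]
tool_rot: [1.703, 1.563, 0.2]
contact_force: [-0.4, 0.1, -1.5]
opening: 0.0236
time: 14.72
tool_pos: [0.5278, -0.058, 0.3541]
tool_rot: [-2.067, 1.567, 2.879]
contact_force: [2.2, 0.0, -1.8]
opening: 0.024
time: 15.38
tool_pos: [0.4967, -0.231, 0.3545]
tool_rot: [-2.674, 1.568, 2.388]
contact_force: [0.1, 0.9, -2.9]
opening: 0.0239
jaw 0.3494 [ 0.4967 -0.231   0.3545] [ 0.1  0.9 -2.9]
15.3833 [ 0.4967 -0.231   0.3545] [-5.750e-01  4.280e-01  1.537e+00  1.000e-03  1.179e+00 -9.250e-01]
[320.8  67.9] [ 0.4503 -0.1029  0.016 ] rack xy mm [  0.5 105.8]
[320.6  93.5] [ 0.4569 -0.1215  0.016 ] rack xy mm [ 0.3 85.9]
[320.9 147.5] [ 0.4724 -0.1633  0.016 ] rack xy mm [ 0.6 41.4]
[320.7 170.1] [ 0.479  -0.1819  0.016 ] rack xy mm [ 0.4 21.6]
[320.5 217.5] [ 0.4939 -0.2234  0.016 ] rack xy mm [  0.3 -22.5]
tcp in rack [  0.2 -30.5]
```

View pics/w10.png

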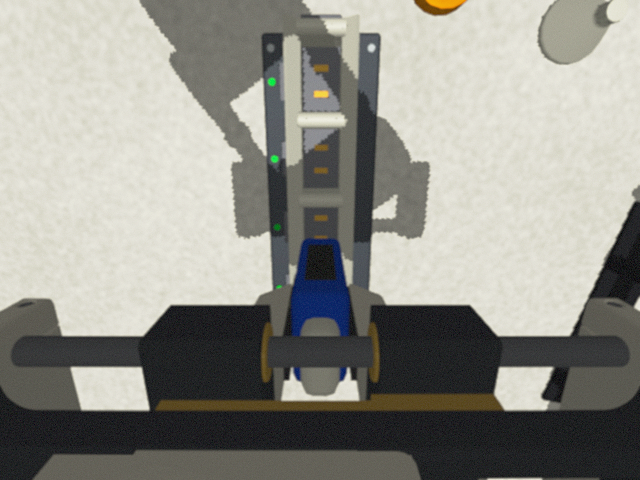

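```bash
python3 -m inch '0 -1 -25 0 0;0 0 -30 0 0;0 0 -15 0 0;0 0 -10 0 0;0 0 -10 0 0;0 0 0 0 0;0 0 0 0 0'; python3 -m inch '0 0 -8 0 0;0 0 -7 0 0;0 0 -3 0 0;0 0 0 0 0;0 0 0 0 0;0 0 0 0 0'
```

```text
time: 16.02
tool_pos: [0.4973, -0.2322, 0.266]
tool_rot: [0.99, 1.571, -0.23]
contact_force: [-0.8, -0.3, -1.8]
opening: 0.0233
time: 16.52
tool_pos: [0.497, -0.2327, 0.2479]
tool_rot: [0.829, 1.57, -0.392]
contact_force: [0.8, 0.6, -2.0]
opening: 0.0242
```

```bash
python3 -m inch '0 0 -3 0 0;0 0 -1 0 0;0 0 0 0 0;0 0 0 0 0;0 0 0 0 0'; python3 -m inch '0 0 -1 0 0;0 0 0 0 0;0 0 0 0 0'; python3 -m inch '0 0 -1 0 0;0 0 0 0 0;0 0 0 0 0'
```

```text
time: 16.93
tool_pos: [0.497, -0.2326, 0.2438]
tool_rot: [1.014, 1.571, -0.207]
contact_force: [-0.1, 0.9, -2.3]
opening: 0.0242
time: 17.18
tool_pos: [0.4969, -0.2325, 0.2427]
tool_rot: [2.696, 1.571, 1.475]
contact_force: [0.1, 0.8, -1.7]
opening: 0.0238
time: 17.43
tool_pos: [0.497, -0.2326, 0.2419]
tool_rot: [0.873, 1.57, -0.348]
contact_force: [-0.5, 0.3, 0.2]
opening: 0.0241
```

```bash
python3 -m inch '0 0 -1 0 0;0 0 0 0 0;0 0 0 0 0'
```

```text
time: 17.68
tool_pos: [0.497, -0.2326, 0.2419]
tool_rot: [0.67, 1.57, -0.551]
contact_force: [-2.2, 1.5, 8.2]
opening: 0.024
```

```bash
python3 -m inch '0 0 0 0 0.4;0 0 0 0 0.4;0 0 0 0 0.6;0 0 0 0 0.7;0 0 0 0 0.8;0 0 0 0 0.8'; python3 -m inch '0 0 20 0 0.8;0 0 38 0 0.8;0 0 38 0 0.8;0 0 14 0 0.9;0 0 0 0 0.9;0 0 0 0 0.9'; python3 snap.py wrist w11; python3 snap.py side s11;python3 st.py
python3 - <<'E'
import cv2,numpy as np
im=cv2.imread("pics/s11.png");a=cv2.resize(im[200:430,220:420],None,fx=2,fy=2,interpolation=cv2.INTER_CUBIC)
b=cv2.imread("pics/w11.png")[0:460,120:520]
cv2.imwrite("pics/c11.png",np.hstack([a,b]))
E
```

```text
time: 18.18
tool_pos: [0.497, -0.2326, 0.2406]
tool_rot: [-2.989, 1.571, 2.073]
contact_force: [-0.3, -0.9, 0.4]
opening: 0.0589
time: 18.68
tool_pos: [0.4969, -0.2325, 0.3513]
tool_rot: [0.67, 1.569, -0.551]
contact_force: [0.6, 0.8, -0.7]
opening: 0.0819
18.6833 [ 0.4969 -0.2325  0.3513] [-0.577  0.432  1.541  0.     1.167 -0.927]
18.7333 [ 0.4967 -0.2324  0.35  ] [-0.577  0.433  1.542  0.     1.167 -0.927]
jaw 0.35 [ 0.4966 -0.2323  0.3493] [ 0.1  0.  -0.8]
```

View pics/c11.png

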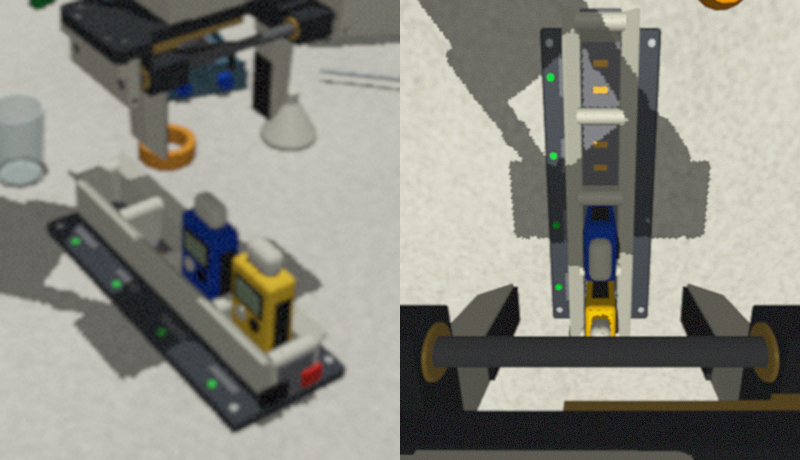

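Blue is home beside yellow. Now red.

```bash
python3 -m inch '4 20 0 -0.01 0.9;5 38 0 -0.02 0.9;5 38 0 -0.02 0.9;5 38 0 -0.02 0.9;5 38 0 -0.025 0.9;5 38 0 -0.025 1;5 38 0 -0.025 1;5 38 0 -0.025 1'; python3 -m inch '5 38 0 -0.025 1;5 38 0 -0.025 1;5 38 0 -0.025 1;5 38 0 -0.02 1;5 38 0 -0.017 1;4 10 0 0 1;0 0 0 0 1;0 0 0 0 1'; python3 snap.py wrist w12;python3 st.py
```

```text
time: 19.45
tool_pos: [0.5356, 0.0553, 0.3489]
tool_rot: [-1.785, 1.567, 3.106]
contact_force: [1.2, -0.6, -0.2]
opening: 0.0915
time: 20.12
tool_pos: [0.5647, 0.2534, 0.3488]
tool_rot: [-1.154, 1.567, -2.655]
contact_force: [-0.1, 0.6, -0.6]
opening: 0.0921
20.1167 [0.5647 0.2534 0.3488] [ 2.980e-01  5.600e-01  1.329e+00 -1.000e-03  1.256e+00  2.290e-01]
jaw 0.068 [0.5648 0.2525 0.3493] [ 0.3 -0.4 -0.1]
```

View pics/w12.png

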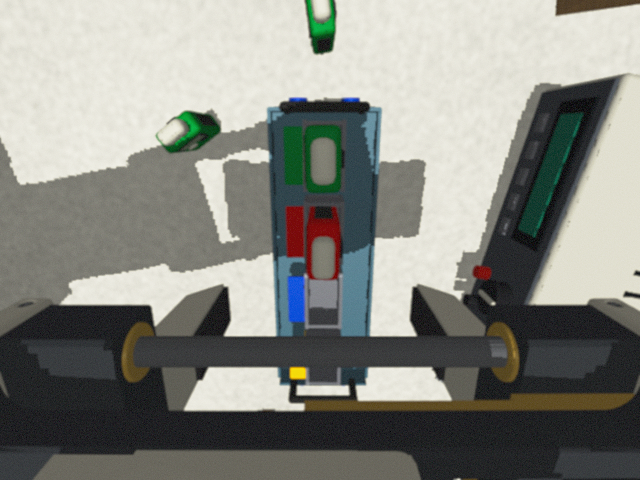

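```bash
python3 -m inch '0 0 -30 0 1;0 0 -35 0 1;0 0 -30 0 0.8;0 0 -13 0 0.6;0 0 -2 0 0.5;0 0 0 0 0.4;0 0 0 0 0.4'; python3 st.py; python3 -m inch '0 0 0 0 0;0 0 0 0 0;0 0 0 0 0;0 0 0 0 0;0 0 0 0 0;0 0 0 0 0;0 0 0 0 0;0 0 0 0 0' 25
```

```text
time: 20.75
tool_pos: [0.5656, 0.2525, 0.242]
tool_rot: [1.723, 1.569, 0.219]
contact_force: [0.2, 0.4, 0.1]
opening: 0.063
jaw 0.0666 [0.5656 0.2525 0.242 ] [0.2 0.4 0.1]
time: 21.42
tool_pos: [0.565, 0.2535, 0.2409]
tool_rot: [1.815, 1.57, 0.312]
contact_force: [-0.6, -1.0, 2.2]
opening: 0.0236
```

```bash
python3 -m inch '0 0 10 0 0;0 0 20 0 0;0 0 35 0 0;0 0 35 0 0;0 0 14 0 0;0 0 0 0 0'; python3 -m inch '-5 -20 0 0.015 0;-8 -38 0 0.025 0;-8 -38 0 0.025 0;-8 -38 0 0.025 0;-8 -38 0 0.025 0;-8 -38 0 0.025 0;-8 -38 0 0.025 0'; python3 -m inch '-8 -38 0 0.025 0;-8 -38 0 0.025 0;-8 -38 0 0.025 0;-8 -38 0 0.025 0;-4 -25 0 0.017 0;-1 0 0 0 0;0 0 0 0 0;0 0 0 0 0'; python3 st.py; python3 snap.py wrist w13; python3 m6.py w13 236
```

```text
time: 21.92
tool_pos: [0.5654, 0.2537, 0.3596]
tool_rot: [1.804, 1.563, 0.302]
contact_force: [0.1, 0.5, -1.7]
opening: 0.0236
time: 22.5
tool_pos: [0.5107, 0.004, 0.3532]
tool_rot: [-1.942, 1.568, 3.005]
contact_force: [1.5, 0.0, -0.8]
opening: 0.0239
time: 23.17
tool_pos: [0.4746, -0.171, 0.3537]
tool_rot: [-2.609, 1.568, 2.453]
contact_force: [0.2, 1.0, -2.3]
opening: 0.0239
jaw 0.3494 [ 0.4746 -0.171   0.3537] [ 0.2  1.  -2.3]
23.1667 [ 0.4746 -0.171   0.3537] [-4.980e-01  3.540e-01  1.657e+00  1.000e-03  1.133e+00 -8.480e-01]
[320.9 146.9] [ 0.4502 -0.1029  0.016 ] rack xy mm [  0.4 105.7]
[321. 170.] [ 0.4572 -0.1218  0.016 ] rack xy mm [ 0.5 85.6]
[320.9 217.4] [ 0.4722 -0.1631  0.016 ] rack xy mm [ 0.4 41.6]
tcp in rack [ 0.  33.4]
```

View pics/w13.png

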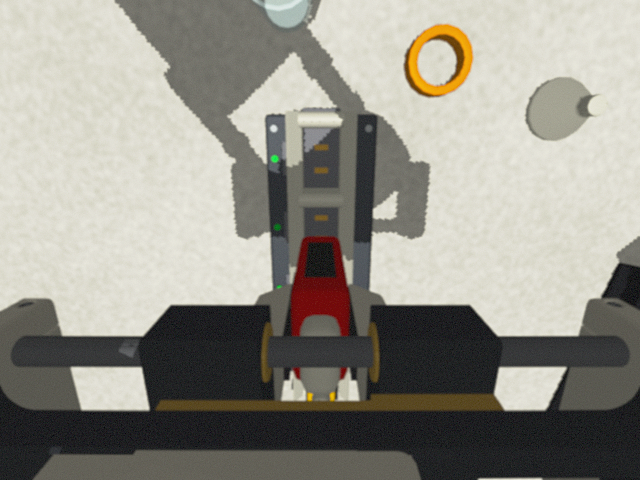

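```bash
python3 -m inch '0 -1 -25 0 0;0 0 -30 0 0;0 0 -15 0 0;0 0 -10 0 0;0 0 -10 0 0;0 0 0 0 0;0 0 0 0 0'; python3 -m inch '0 0 -8 0 0;0 0 -7 0 0;0 0 -3 0 0;0 0 0 0 0;0 0 0 0 0;0 0 0 0 0'; python3 -m inch '0 0 -2 0 0;0 0 -1 0 0;0 0 0 0 0;0 0 0 0 0'
```

```text
time: 23.8
tool_pos: [0.4753, -0.1722, 0.2649]
tool_rot: [1.394, 1.571, 0.174]
contact_force: [0.2, -0.1, -1.5]
opening: 0.024
time: 24.3
tool_pos: [0.475, -0.1727, 0.2469]
tool_rot: [0.872, 1.57, -0.349]
contact_force: [0.5, 0.0, -1.9]
opening: 0.0237
time: 24.63
tool_pos: [0.4749, -0.1725, 0.2437]
tool_rot: [2.761, 1.571, 1.54]
contact_force: [-0.3, 0.8, -2.4]
opening: 0.0235
```

```bash
python3 -m inch '0 0 -2 0 0;0 0 0 0 0;0 0 0 0 0'; python3 -m inch '0 0 -1 0 0;0 0 0 0 0;0 0 0 0 0';  python3 -m inch '0 0 -1 0 0;0 0 0 0 0;0 0 0 0 0'
```

```text
time: 24.88
tool_pos: [0.4749, -0.1725, 0.2416]
tool_rot: [-2.667, 1.571, 2.396]
contact_force: [0.6, -0.7, -1.0]
opening: 0.0242
time: 25.13
tool_pos: [0.475, -0.1726, 0.2409]
tool_rot: [0.789, 1.57, -0.432]
contact_force: [-0.8, 0.2, 0.3]
opening: 0.024
time: 25.38
tool_pos: [0.475, -0.1726, 0.2409]
tool_rot: [0.681, 1.57, -0.54]
contact_force: [-2.2, 0.8, 10.3]
opening: 0.0235
```

Red is home: TCP z is at the grip height and fz is +10 N. I'll release, check, and go to green.

```bash
python3 -m inch '0 0 0 0 0.4;0 0 0 0 0.4;0 0 0 0 0.6;0 0 0 0 0.7;0 0 0 0 0.8;0 0 0 0 0.8'; python3 -m inch '0 0 20 0 0.8;0 0 38 0 0.8;0 0 38 0 0.8;0 0 14 0 0.9;0 0 0 0 0.9;0 0 0 0 0.9'; python3 snap.py wrist w14; python3 snap.py side s14;python3 st.py
python3 - <<'E'
import cv2,numpy as np
im=cv2.imread("pics/s14.png");a=cv2.resize(im[200:430,220:420],None,fx=2,fy=2,interpolation=cv2.INTER_CUBIC)
b=cv2.imread("pics/w14.png")[0:460,120:520]
cv2.imwrite("pics/c14.png",np.hstack([a,b]))
E
```

```text
time: 25.88
tool_pos: [0.4749, -0.1726, 0.2396]
tool_rot: [-2.823, 1.571, 2.239]
contact_force: [0.4, -0.3, 0.1]
opening: 0.059
time: 26.38
tool_pos: [0.4749, -0.1725, 0.3502]
tool_rot: [0.765, 1.569, -0.456]
contact_force: [0.2, -0.0, 0.0]
opening: 0.0822
26.3833 [ 0.4749 -0.1725  0.3502] [-0.5    0.358  1.662  0.     1.12  -0.85 ]
26.4333 [ 0.4746 -0.1724  0.349 ] [-0.5    0.36   1.663  0.     1.12  -0.85 ]
jaw 0.35 [ 0.4746 -0.1724  0.3484] [-1.2  0.2  0.5]
```

View pics/c14.png

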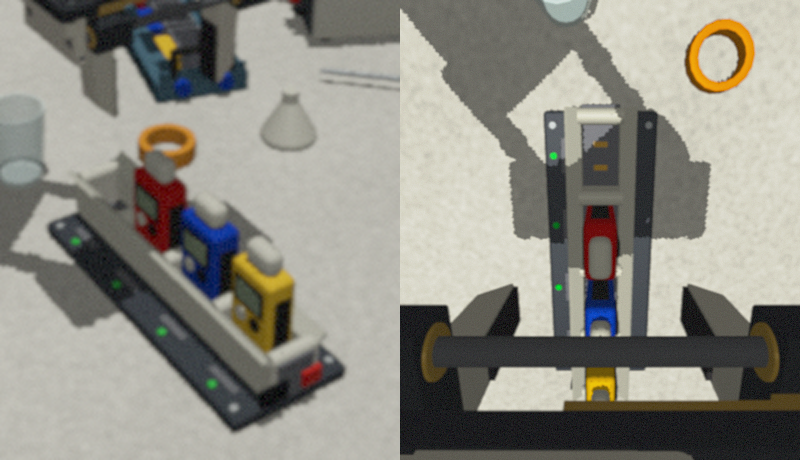

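```bash
python3 -m inch '5 20 0 -0.01 0.9;6 38 0 -0.02 0.9;6 38 0 -0.02 0.9;6 38 0 -0.02 0.9;6 38 0 -0.025 0.9;7 38 0 -0.025 1;7 38 0 -0.025 1;7 38 0 -0.025 1'; python3 -m inch '7 38 0 -0.025 1;7 38 0 -0.025 1;7 38 0 -0.025 1;6 38 0 -0.02 1;6 38 0 -0.017 1;3 13 0 0 1;0 0 0 0 1;0 0 0 0 1'; python3 snap.py wrist w15;python3 st.py
```

```text
time: 27.15
tool_pos: [0.5247, 0.1154, 0.3479]
tool_rot: [-1.661, 1.567, -3.053]
contact_force: [0.2, -0.8, 0.5]
opening: 0.0912
time: 27.82
tool_pos: [0.5606, 0.3169, 0.3473]
tool_rot: [-1.124, 1.567, -2.625]
contact_force: [1.3, -0.1, -0.5]
opening: 0.0918
27.8167 [0.5606 0.3169 0.3473] [ 0.396  0.607  1.249 -0.     1.29   0.326]
jaw 0.0683 [0.5608 0.3159 0.3479] [ 0.5 -1.2  0.4]
```

View pics/w15.png

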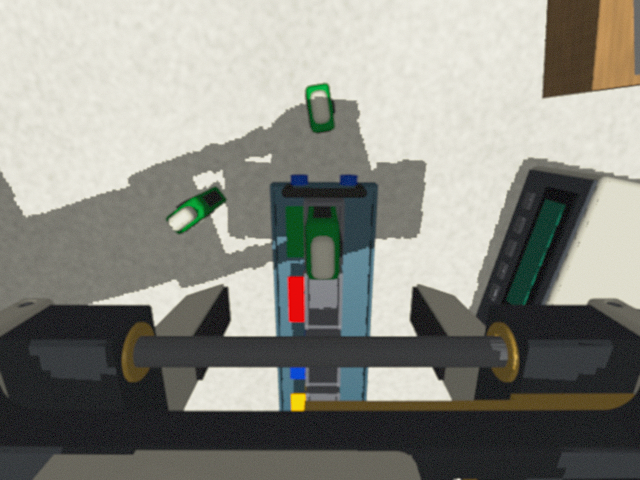

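The three greens are at (322,250) in the green-strip holster, and loose ones at (320,107) and (196,211). The holstered one is clearly largest, as the earlier crop also showed, so it's the one to take.

```bash
python3 -m inch '0 0 -30 0 1;0 0 -35 0 1;0 0 -30 0 0.8;0 0 -12 0 0.6;0 0 -1 0 0.5;0 0 0 0 0.4;0 0 0 0 0.4'; python3 st.py; python3 -m inch '0 0 0 0 0;0 0 0 0 0;0 0 0 0 0;0 0 0 0 0;0 0 0 0 0;0 0 0 0 0;0 0 0 0 0;0 0 0 0 0' 25
```

```text
time: 28.45
tool_pos: [0.5618, 0.3162, 0.2438]
tool_rot: [1.877, 1.567, 0.373]
contact_force: [0.4, 0.6, 0.5]
opening: 0.0631
jaw 0.0673 [0.5618 0.3162 0.2438] [0.4 0.6 0.5]
time: 29.12
tool_pos: [0.561, 0.3165, 0.2419]
tool_rot: [1.814, 1.57, 0.311]
contact_force: [-0.6, -0.3, 2.0]
opening: 0.0238
```

```bash
python3 -m inch '0 0 10 0 0;0 0 20 0 0;0 0 35 0 0;0 0 35 0 0;0 0 14 0 0;0 0 0 0 0'; python3 -m inch '-6 -20 0 0.015 0;-9 -37 0 0.025 0;-9 -37 0 0.025 0;-9 -37 0 0.025 0;-9 -37 0 0.025 0;-9 -37 0 0.025 0;-9 -37 0 0.025 0'; python3 -m inch '-9 -37 0 0.025 0;-9 -37 0 0.025 0;-9 -37 0 0.025 0;-9 -37 0 0.025 0;-9 -26 0 0.016 0;-3 -12 0 0 0;0 0 0 0 0;0 0 0 0 0'; python3 st.py; python3 snap.py wrist w16; python3 m6.py w16 236
```

```text
time: 29.62
tool_pos: [0.5614, 0.3167, 0.3609]
tool_rot: [1.9, 1.562, 0.398]
contact_force: [0.8, 0.3, -2.7]
opening: 0.024
time: 30.2
tool_pos: [0.4996, 0.0729, 0.3543]
tool_rot: [-1.79, 1.568, -3.126]
contact_force: [1.0, 0.0, -2.2]
opening: 0.024
time: 30.87
tool_pos: [0.4525, -0.1118, 0.3548]
tool_rot: [-2.49, 1.568, 2.569]
contact_force: [-0.9, 0.4, -2.1]
opening: 0.0235
jaw 0.3469 [ 0.4525 -0.1118  0.3548] [-0.9  0.4 -2.1]
30.8667 [ 0.4525 -0.1118  0.3548] [-0.407  0.286  1.756  0.     1.102 -0.754]
[321.1 216. ] [ 0.4498 -0.103   0.016 ] rack xy mm [  0.  105.8]
tcp in rack [-0.6 96.6]
```

View pics/w16.png

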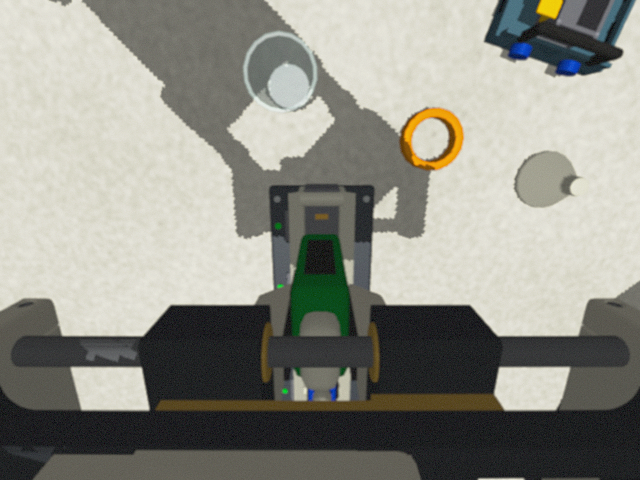

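```bash
python3 -m inch '1 -1 -25 0 0;0 0 -30 0 0;0 0 -15 0 0;0 0 -10 0 0;0 0 -10 0 0;0 0 0 0 0;0 0 0 0 0'; python3 -m inch '0 0 -8 0 0;0 0 -7 0 0;0 0 -3 0 0;0 0 0 0 0;0 0 0 0 0;0 0 0 0 0'; python3 -m inch '0 0 -2 0 0;0 0 -1 0 0;0 0 0 0 0;0 0 0 0 0'
```

```text
time: 31.5
tool_pos: [0.4541, -0.1115, 0.2653]
tool_rot: [-2.452, 1.569, 2.611]
contact_force: [-0.1, -0.1, -0.8]
opening: 0.0238
time: 32.0
tool_pos: [0.454, -0.1126, 0.2479]
tool_rot: [0.978, 1.57, -0.244]
contact_force: [-1.1, -0.4, -1.3]
opening: 0.0239
time: 32.33
tool_pos: [0.4539, -0.1126, 0.2447]
tool_rot: [1.525, 1.571, 0.303]
contact_force: [1.3, 0.1, -1.3]
opening: 0.024
```

```bash
python3 -m inch '0 0 -2 0 0;0 0 0 0 0;0 0 0 0 0'; python3 -m inch '0 0 -1 0 0;0 0 0 0 0;0 0 0 0 0';  python3 -m inch '0 0 -1 0 0;0 0 0 0 0;0 0 0 0 0'
```

```text
time: 32.58
tool_pos: [0.4539, -0.1126, 0.2427]
tool_rot: [-2.849, 1.571, 2.212]
contact_force: [-0.1, 0.1, -1.6]
opening: 0.0238
time: 32.83
tool_pos: [0.454, -0.1126, 0.2419]
tool_rot: [0.927, 1.57, -0.295]
contact_force: [-0.7, 0.1, 0.6]
opening: 0.0239
time: 33.08
tool_pos: [0.454, -0.1125, 0.2418]
tool_rot: [0.804, 1.57, -0.418]
contact_force: [-3.0, 0.8, 10.9]
opening: 0.0238
```

Green is home too. I'll release, back off clear and inspect everything.

```bash
python3 -m inch '0 0 0 0 0.4;0 0 0 0 0.4;0 0 0 0 0.6;0 0 0 0 0.7;0 0 0 0 0.8;0 0 0 0 0.8'; python3 -m inch '0 0 20 0 0.8;0 0 38 0 0.8;0 0 38 0 0.8;0 0 30 0 0.9;0 0 20 0 0.9'; python3 -m inch '-5 -38 0 0 0.9;-5 -38 0 0 0.9;-5 -38 0 0 0.9;-5 -38 0 0 0.9;-5 -38 0 0 0.9;-5 -38 0 0 0.9;-5 -38 0 0 0.9;-5 -38 0 0 0.9'; python3 -m inch '-10 -20 0 0 0.9;0 0 0 0 0.9;0 0 0 0 0.9;0 0 0 0 0.9'; python3 snap.py top t17; python3 snap.py side s17;python3 - <<'E'
import cv2,numpy as np
a=cv2.resize(cv2.imread("pics/s17.png")[220:420,210:410],(400,400),interpolation=cv2.INTER_CUBIC)
b=cv2.resize(cv2.imread("pics/t17.png")[170:350,320:540],(400,328),interpolation=cv2.INTER_CUBIC)
b=cv2.copyMakeBorder(b,0,72,0,0,cv2.BORDER_CONSTANT)
cv2.imwrite("pics/c17.png",np.hstack([a,b]))
E
```

```text
time: 33.58
tool_pos: [0.454, -0.1126, 0.2406]
tool_rot: [-2.595, 1.571, 2.466]
contact_force: [-0.4, -0.5, 0.2]
opening: 0.0589
time: 34.0
tool_pos: [0.4541, -0.1126, 0.39]
tool_rot: [0.837, 1.567, -0.385]
contact_force: [0.1, -0.1, -0.4]
opening: 0.0809
time: 34.67
tool_pos: [0.4133, -0.4184, 0.3865]
tool_rot: [2.989, 1.57, 1.767]
contact_force: [1.2, -0.5, 0.7]
opening: 0.0824
time: 35.0
tool_pos: [0.404, -0.436, 0.3864]
tool_rot: [2.96, 1.57, 1.738]
contact_force: [-0.1, 0.3, 0.3]
opening: 0.0824
35.0 [ 0.404  -0.436   0.3864] [-9.520e-01  4.840e-01  1.352e+00  1.000e-03  1.306e+00 -1.301e+00]
35.05 [ 0.4043 -0.4356  0.3867] [-0.952  0.483  1.352  0.     1.306 -1.302]
```

View pics/t17.png

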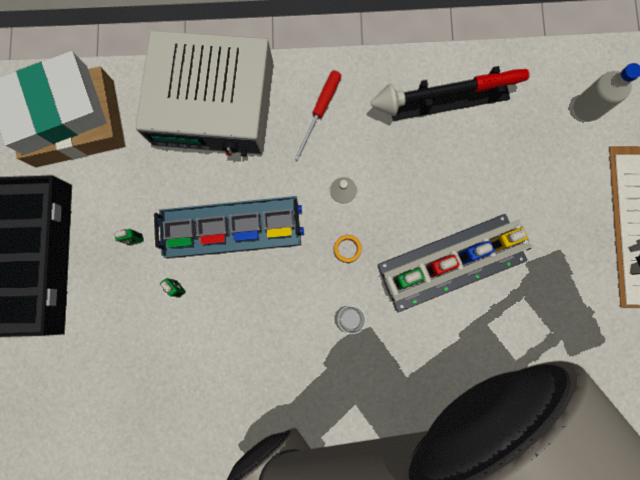

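View pics/c17.png

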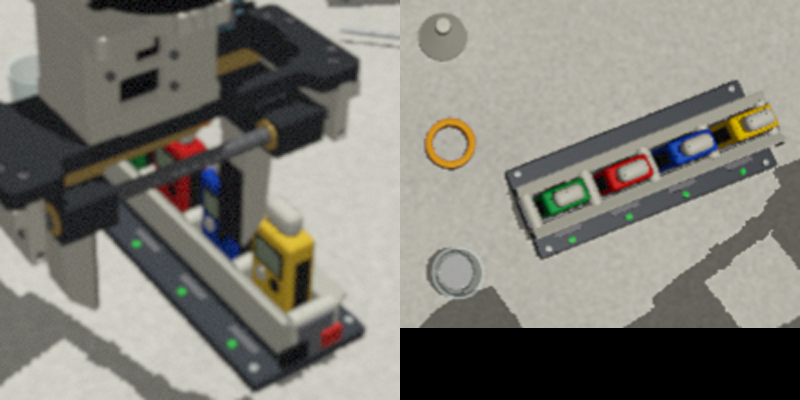

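```bash
python3 - <<'E'
from h import *
import pickle
s,d=pickle.load(open("pics/t17.pkl","rb"));M=w2c(d)
u=(np.array([[569,194],[633,173],[697,145],[761,120]])-[400,0])*220/400+[320,170]
P=back(d,u,.115,M);a=.3456;q=P[:,:2]-[.4843,-.2037]
print((1e3*q@np.array([[np.cos(a),-np.sin(a)],[np.sin(a),np.cos(a)]])).round(1))
t0=cv2.imread("pics/top0.png")[300:335,330:370].astype(int);t1=cv2.imread("pics/t17.png")[300:335,330:370].astype(int)
print("beaker patch mean diff",abs(t0-t1).mean())
E
python3 st.py
```

```text
[[  0.7  98.8]
 [ -3.   36.1]
 [ -0.6 -29.3]
 [ -0.8 -93.7]]
beaker patch mean diff 11.866428571428571
jaw 0.3504 [ 0.4045 -0.4354  0.3868] [-0.3  0.4  0.3]
```

Run:
```python
import cv2,numpy as np
a=cv2.imread("pics/top0.png",0);b=cv2.imread("pics/t17.png",0)
r=cv2.matchTemplate(b[290:345,320:380],a[302:337,332:368],cv2.TM_CCOEFF_NORMED);print(cv2.minMaxLoc(r),"expected (12,12)")
A=cv2.imread("pics/top0.png")[285:350,310:390];B=cv2.imread("pics/t17.png")[285:350,310:390]
cv2.imwrite("pics/bk.png",cv2.resize(np.hstack([A,B]),None,fx=4,fy=4))
```

```text
(-0.2375369518995285, 0.6749519109725952, (1, 17), (12, 12)) expected (12,12)
```

View pics/bk.png

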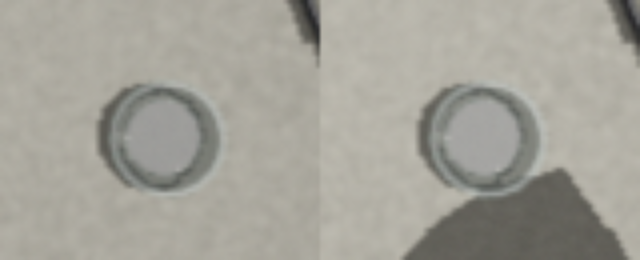

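The beaker is unmoved: the correlation peak sits exactly at the expected (12,12). The patch difference came from the arm's shadow. I'm handing in.

```bash
python3 -c "
from cell import workorder
print(workorder.hand_in())"
```

```text
the job is handed in; nothing more can be done
None
```

I moved all four detectors from the carrier to the rack, keeping the order green, red, blue, yellow from left to right, and handed the job in at about 35 s of the 112 s. I took the green one from the green-strip holster, the largest of the three greens.

- **Seating:** Each detector went down 1–2 mm at a time at the end until it touched. The touch came at the same height at which it was gripped in its holster, whose floor is level with the bay floor. The peak downward push was about 11 N, and the hand was opened each time.
- **Final pictures:** After the arm backed off, the top view shows one upright detector in each bay and the beaker unmoved (image match exactly at its starting position). In the last side view the gripper partly hides the green one.
- **Checks that disagreed:**
  - The top and wrist cameras differ by about 2 mm on the rack and 3–5 mm on the carrier.
  - The last top-view readings put the detectors about 2 to 4 mm left of bay centre, with red also 3 mm forward. This is within the 10 mm tolerance and partly camera bias.
  - An early row with too large a turn was refused along with its whole call. The next call made the move correctly.

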